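Pack away coal loads and stack the spares totes

ROBOT

A 6-joint arm with a two-finger parallel gripper is mounted at the origin on the work surface. World frame = base frame: x ahead of the robot, y to its left, z up, the work surface at z = 0. Lengths are in mm, angles in rad, forces in N, time in s.
With the tool pointing down it reaches from about 250 to 800 mm from the base axis. Payload 8.5 kg.
Tool frame: the origin (TCP) lies at the centre of the arm's flange, where the gripper is bolted on; the fingertips stand 173 mm ahead of it and the grasp point (between the pads) lies 155 mm ahead of it; z points along the fingers, y is the line along which they close (so a half turn about z gives the same grasp; the last joint's range is limited). The gripper opens to 85 mm and grips with 20 to 120 N. Pads are 22 mm wide; open, the fingers measure 114 mm over their backs; the gripper's body (76 mm by 85 mm) begins 54 mm behind the grasp point. The pads swing forward as they close: fully open they stand 13 mm farther back than shut.
Start: joints at [-1.346, 0.238, -0.013, 1.319, 0, 1.571], TCP at [117.021, -511.765, 404.676] pointing down, gripper open.
Joint ranges: [-2.66, 2.66], [-1.03, 1.9], [-1.14, 1.46], [-1.82, 2.27], [-1.45, 1.34], [-3.14, 3.14]. Speed limits (rad/s): [2.22, 2.22, 2.79, 3.14, 3.14, 3.14].

INTERFACE

Orientations are given as a unit quaternion [w, x, y, z].
In Python, from station import ctrl gives the robot as it stands.
- The arm moves only by the tool apply_moves, never from a script. Its argument "commands" is a list of rows, each an object with "turn": the turn, a rotation vector about the world's x, y, z in degrees, a list of three; "delta_pos": the shift along the world's x, y, z in mm, a list of three; "claw": the finger opening in mm, from 0 to 85.4. A call has exactly 10 rows; each row shifts and turns the commanded pose from where the row before left it; what a row does not reach is not made up. A row lasts 1/10 s, in which the tool goes at most 50 mm and 8.59 degrees, less where a joint would pass 70% of its speed; a pose out of reach is approached as far as the arm can. A call is refused whole if a number of a shift passes 50 or a number of a turn 8.59, either way. A call with a gripper value outside its range is refused whole. The fingers move at their own pace and stop on an object; "squeeze" is the grip in N (left out, the last holds). Time passes only in rows, so rows that do not move let the fingers close, or fill a call up. It gives the time, the measured TCP pose, the force, the opening and the grip force at its end, in the units of the state.
- ctrl.get_state(): the state, without advancing time (a new reading comes with each control period).
- ctrl.snapshot(name): name is "scene" or "top" or "wrist"; returns a dict with "image" (480x640x3 uint8, red, green, blue), "K" (3x3 intrinsics, pixels), "distortion" ([k1, k2, p1, p2, k3] as OpenCV has them; the pictures are not rectified), "R" (3x3) and "t" (3): a world point X has camera coordinates R X + t. Camera axes: x right, y down, z forward; pixel columns grow to the right and rows downward; lengths in mm; the calibration is good to about 2 mm. A picture is of the moment at which its call begins. There is no depth.
- ctrl.sign_off(): hands the job in; it is judged then, once.
The state is a dict: "time_s": time; "q": joint angles; "qd": joint speeds; "joint_torque": joint torques, N m; "ee_pos": TCP position; "eef_rot": TCP orientation; "contact_force": force on the tool from outside, world axes, zero at the start; "wrist_torque": the same for the moment, N m; "grip_width": finger opening in mm; "gripper_force": force on a finger pad.
Only numpy, scipy, OpenCV 4.12 (cv2) and the standard library are available. Lean on these libraries where they do the work, as an engineer would, in place of code of your own. Each camera call takes 0.05 s, during which the arm holds its last target. There are 200 camera calls.

TASK

First lift the tank wagon off the ballasted bottom tote and stand it upright and lengthwise in the middle of the cork mat; then lay every orange coal load insert flat on the floor of the bottom tote. Then stack all the other grey totes on it in one level pile, in any order, each turned half round from the one beneath (white card ends alternating) so that it stacks on the rim and does not nest; last, put the aluminium canister into the top tote. Do not push the paint pot or the glue bottle about.

Things in the scene. Friction and masses are not known exactly. Their poses are not given: they have to be found in the camera images.
- tote_base: Bottom tote: grey, open-topped, 150 (x) x 62 (y) x 50 mm, 0.7 kg with ballast, loose. Origin under its centre, z up, +x to the end with a sloping white card. Tub z 0-28: outside 136x48, inside 131x43, floor 3 mm. Above it a band z 28-50 with vertical faces 150x62, mouth 141x53. Ribs outside at x=+46 and -22 on both long sides, feet at z 6; rim notches at the same x, 14 wide, 18 deep.
- tote_a: Tote shaped as tote_base (same axes), empty, 0.09 kg, loose, may be absent. Grip its band across y (62 mm) at mid-length. Turned half round from the tote below (cards at contrary ends), its ribs stand on that rim, 44 mm higher (stacked; its tub enters the mouth 6 mm, 2.5 mm play each way). Turned the same way it sinks to 32 mm (nested, wrong).
- tote_a_card (a point): Middle of the card end of tote_a: at x = +75 mm, z = 40 mm in its frame.
- tote_b: Tote shaped as tote_base (same axes), empty, 0.09 kg, loose, may be absent. Grip its band across y (62 mm) at mid-length. Turned half round from the tote below (cards at contrary ends), its ribs stand on that rim, 44 mm higher (stacked; its tub enters the mouth 6 mm, 2.5 mm play each way). Turned the same way it sinks to 32 mm (nested, wrong).
- tote_b_card (a point): Middle of the card end of tote_b: at x = +75 mm, z = 40 mm in its frame.
- tote_c: Tote shaped as tote_base (same axes), empty, 0.09 kg, loose, may be absent. Grip its band across y (62 mm) at mid-length. Turned half round from the tote below (cards at contrary ends), its ribs stand on that rim, 44 mm higher (stacked; its tub enters the mouth 6 mm, 2.5 mm play each way). Turned the same way it sinks to 32 mm (nested, wrong).
- tote_c_card (a point): Middle of the card end of tote_c: at x = +75 mm, z = 40 mm in its frame.
- tote_d: Tote shaped as tote_base (same axes), empty, 0.09 kg, loose, may be absent. Grip its band across y (62 mm) at mid-length. Turned half round from the tote below (cards at contrary ends), its ribs stand on that rim, 44 mm higher (stacked; its tub enters the mouth 6 mm, 2.5 mm play each way). Turned the same way it sinks to 32 mm (nested, wrong).
- tote_d_card (a point): Middle of the card end of tote_d: at x = +75 mm, z = 40 mm in its frame.
- tote_base_card (a point): Middle of the card end of tote_base: at x = +75 mm, z = 40 mm in its frame.
- tank_wagon: Blue plastic tank wagon, 0.14 kg, 130 (x) x 40 (y) x 57 mm high, either end may lead. Origin: its middle, at the underside of the wheels; z up. Round tank, 40 mm diameter, 108 long, axis 37 mm above the origin: grip it across y. Frame underside 8 mm up; wheels at x = +-50 mm. At the start it lies across the mouth of tote_base with its frame on the two long rims.
- cork_mat: Thin cork mat fixed to the bench, 90 mm (x) x 170 mm (y, its long side), 4 mm thick. Origin: centre of its underside.
- coal_1: Orange resin coal load insert, 32 (x) x 24 (y) x 18 mm high block with a lumpy top (22 mm over the lumps), 25 g. Origin: centre of its underside; z up. Grip across y. May be absent.
- coal_2: Orange resin coal load insert, 32 (x) x 24 (y) x 18 mm high block with a lumpy top (22 mm over the lumps), 25 g. Origin: centre of its underside; z up. Grip across y. May be absent.
- paint_pot: Bystander: small amber glass paint pot with a black cap, 28 mm diameter, 30 mm high. Origin: underside centre. Leave alone.
- glue_bottle: Bystander: glue bottle, 34 mm diameter, 70 mm high. Origin: underside centre. Leave alone.
- canister: Aluminium screw-top canister of spare couplers, 35 mm diameter, 45 mm high, 80 g, standing. Origin: centre of its underside; z along its axis, up.

How it is judged:
By the outcome, as a careful person would: the job done as asked, in the order asked, and still so for the second after the job is handed in, with the robot touching nothing.
Of tote_a, tote_b, tote_c, tote_d only 3 to 4 are there at a start; the rules pass over those that are not, and their reading is None.
Of coal_1, coal_2 only 1 to 2 are there at a start; the rules pass over those that are not, and their reading is None.
At some moment in a run one of coal_1, coal_2 may be knocked a few centimetres aside while the robot is not near it.
Once in a run the grip may slacken for a moment while it holds something.
It also fails if it takes over 210 s, if anything falls off the work surface, if the arm or the gripper's body presses on something with over 40 N, if the wrist force passes 120 N, or if a joint passes its speed limit or range.

## Working session

There is one attempt and no reset: what is moved stays moved. The work goes in short steps, Python scripts to look and compute and a tool call to move; the robot and the scene stay as the last step left them, time stands still between calls to the robot, and variables do not carry over. Pictures are saved under pics/ and viewed, at most 14 in all, crops included, and the job is handed in when it is done.

Besides the shell and the picture viewer there is one more tool, called after ">>>" as name(argument=value, ...) on one line, values as JSON. apply_moves: Moves the arm, as the interface text tells. Its arguments: {"type":"object","properties":{"commands":{"type":"array","items":{"type":"object","properties":{"turn":{"type":"array","items":{"type":"number"}},"delta_pos":{"type":"array","items":{"type":"number"}},"claw":{"type":"number"}}}},"squeeze":{"type":"number"}},"required":["commands"]}

```bash
mkdir -p pics; ls
python3 - <<'E'
from station import ctrl
import cv2,pickle
for n in("scene","top"):
    s=ctrl.snapshot(n); pickle.dump(s,open(n+".pkl","wb"))
    cv2.imwrite(f"pics/{n}0.png",s["image"][:,:,::-1]); print(n,s["K"],s["distortion"],s["R"],s["t"])
print(ctrl.get_state())
E
```

```text
pics
scene [[442.53955526   0.         318.00913087]
 [  0.         442.53955526 243.10900067]
 [  0.           0.           1.        ]] [-0.04981699  0.          0.          0.          0.        ] [[ 0.62930486  0.77687732 -0.02090526]
 [ 0.48128183 -0.41069808 -0.77439969]
 [-0.61019931  0.47727216 -0.63235124]] [-324.38110596 -210.4054481  1443.41670902]
top [[444.43086063   0.         314.0600422 ]
 [  0.         444.43086063 243.91927051]
 [  0.           0.           1.        ]] [-0.00957106  0.          0.          0.          0.        ] [[-0.01763023 -0.9995471  -0.02438796]
 [-0.99121533  0.02067058 -0.13063271]
 [ 0.13107766  0.02187063 -0.99113083]] [ 25.07465359 524.23566504 865.75305155]
{'time_s': 0.1, 'q': array([-1.34598140e+00,  2.38756604e-01, -1.41509571e-02,  1.31925696e+00,
       -6.47504048e-06,  1.57081955e+00]), 'qd': array([-0.00024527, -0.0011698 ,  0.00278408, -0.00086774,  0.00114789,
        0.00033566]), 'joint_torque': array([ 2.28174547e-03, -5.39721179e+01,  3.46996486e+01,  1.33717130e-02,
        1.64305111e-04, -8.11112670e-07]), 'ee_pos': array([ 117.00158412, -511.64141058,  404.13038803]), 'eef_rot': array([-6.79416974e-04,  9.93690000e-01,  1.12159330e-01, -7.99609112e-05]), 'contact_force': array([ 0.31337866, -0.25709769, -0.03695988]), 'wrist_torque': array([0.01858084, 0.03304841, 0.01549314]), 'gripper_force': 0.0, 'grip_width': 85.62379899112517}
```

View pics/top0.png

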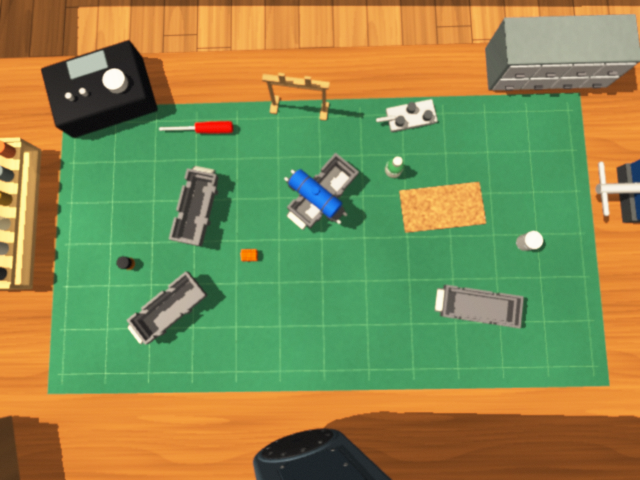

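View pics/scene0.png

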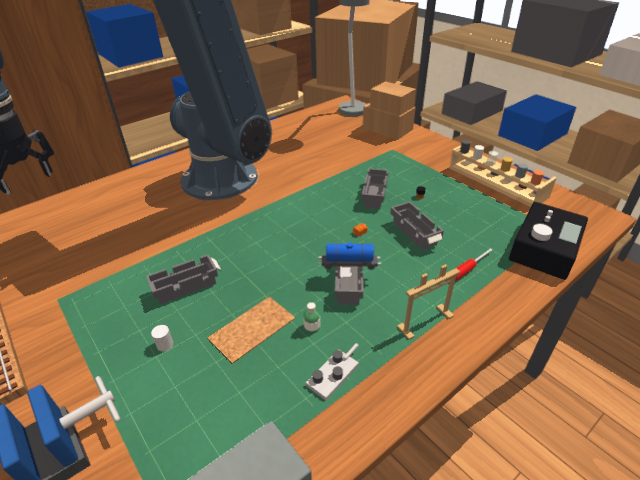

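The top view shows loose totes at about (195,205), (167,307) and (482,306). The base with the blue wagon is at (325,190), one coal is at (249,255), the mat at (442,207) and the canister at (532,242). The glue bottle is at (396,167) and the pot at (126,263). The scene view agrees.

```bash
cat > h.py <<'E'
import numpy as np, cv2, pickle
from station import ctrl
def snap(n,f=None):
    s=ctrl.snapshot(n)
    if f: cv2.imwrite(f"pics/{f}.png",s["image"][:,:,::-1]); pickle.dump(s,open(f"{f}.pkl","wb"))
    return s
def rays(s,px):
    p=cv2.undistortPoints(np.array(px,float).reshape(-1,1,2),np.array(s["K"]),np.array(s["distortion"])).reshape(-1,2)
    R=np.array(s["R"]);d=np.c_[p,np.ones(len(p))]@R
    return -R.T@np.array(s["t"]),d
def plane(s,px,z):
    c,d=rays(s,px); return c+d*((z-c[2])/d[:,2])[:,None]
def proj(s,X):
    R=np.array(s["R"]);return cv2.projectPoints(np.array(X,float).reshape(-1,1,3),cv2.Rodrigues(R)[0],np.array(s["t"],float),np.array(s["K"]),np.array(s["distortion"]))[0].reshape(-1,2)
def tri(s1,p1,s2,p2):
    c1,d1=rays(s1,[p1]);c2,d2=rays(s2,[p2]);d1=d1[0]/np.linalg.norm(d1);d2=d2[0]/np.linalg.norm(d2)
    A=np.c_[d1,-d2];k=np.linalg.lstsq(A,c2-c1,rcond=None)[0]
    a=c1+k[0]*d1;b=c2+k[1]*d2;return (a+b)/2,np.linalg.norm(a-b)
def mask(s,name):
    h=cv2.cvtColor(s["image"],cv2.COLOR_RGB2HSV)
    lo,hi={"orange":((5,200,120),(14,255,255)),"blue":((105,150,60),(125,255,255)),"grey":((0,0,40),(180,60,255)),"cork":((10,80,130),(25,190,255)),"white":((0,0,190),(180,50,255))}[name]
    m=cv2.inRange(h,lo,hi);return cv2.morphologyEx(m,cv2.MORPH_OPEN,np.ones((2,2)))
def blobs(s,name,amin=30):
    c,_=cv2.findContours(mask(s,name),cv2.RETR_EXTERNAL,cv2.CHAIN_APPROX_NONE)
    return [x for x in c if cv2.contourArea(x)>amin]
def rect(s,c,z):
    """min-area rectangle of a contour cast on plane z: centre, size, long-axis yaw deg"""
    P=plane(s,c.reshape(-1,2),z)[:,:2].astype(np.float32)
    (cx,cy),(w,h),a=cv2.minAreaRect(P)
    if h>w:w,h,a=h,w,a+90
    return [round(float(v),1) for v in(cx,cy,w,h,(a+90)%180-90)]
E
python3 - <<'E'
from h import *
t=pickle.load(open("top.pkl","rb"));s=pickle.load(open("scene.pkl","rb"))
for n,z in(("grey",50),("orange",18),("blue",60),("cork",4)):
    for c in blobs(t,n):
        if c[:,0,1].min()>95 and 60<c[:,0,0].min() and c[:,0,0].max()<590 and c[:,0,1].max()<390: print(n,c.mean(0).round(),rect(t,c,z))
print("tri can",tri(t,(534,240),s,(161,330)))
print("tri wagon",tri(t,(314,193),s,(350,252)))
print("pot",plane(t,[(127,262)],30),"glue",plane(t,[(397,162)],70), plane(t,[(315,140)],100))
E
```

```text
grey [[481. 307.]] [393.7, -304.5, 168.1, 62.8, 80.2]
grey [[166. 310.]] [397.0, 307.9, 160.6, 70.1, -51.0]
grey [[124. 263.]] [492.0, 398.3, 20.8, 20.1, 88.9]
grey [[530. 242.]] [516.6, -412.6, 53.0, 37.3, -64.9]
grey [[340. 217.]] [575.8, -39.3, 34.5, 20.2, -42.8]
grey [[304. 213.]] [584.7, 34.3, 67.2, 53.9, 47.4]
grey [[392. 174.]] [661.6, -144.9, 29.8, 11.2, 61.0]
grey [[195. 207.]] [605.5, 252.1, 159.4, 74.7, -13.2]
grey [[398. 162.]] [687.0, -159.0, 17.0, 16.2, -2.4]
grey [[337. 176.]] [660.6, -34.5, 71.8, 66.0, -41.0]
grey [[177. 129.]] [769.8, 295.7, 71.4, 8.1, -88.7]
grey [[408. 117.]] [782.8, -180.7, 123.9, 54.8, -79.7]
blue [[314. 193.]] [622.3, 10.3, 115.9, 40.3, 48.7]
cork [[443. 208.]] [600.1, -257.3, 171.3, 91.1, -84.8]
cork [[324. 116.]] [810.5, -12.0, 20.6, 15.3, -1.6]
tri can (array([ 522.60700704, -419.27637801,   46.89811327]), np.float64(3.9788131666296787))
tri wagon (array([619.20570601,  12.65502149,  79.8282717 ]), np.float64(0.7854164452955577))
pot [[495.85256227 399.35183447  30.        ]] glue [[ 680.62231218 -153.45286526   70.        ]] [[719.10494356   8.13945547 100.        ]]
```

>>> apply_moves(commands=[{"delta_pos": [25,26,0],"turn": [0,0,3.6],"claw": 85},{"delta_pos": [25,26,0],"turn": [0,0,3.6],"claw": 85},{"delta_pos": [25,26,0],"turn": [0,0,3.6],"claw": 85},{"delta_pos": [25,26,0],"turn": [0,0,3.6],"claw": 85},{"delta_pos": [25,26,0],"turn": [0,0,3.6],"claw": 85},{"delta_pos": [25,26,0],"turn": [0,0,3.6],"claw": 85},{"delta_pos": [25,26,0],"turn": [0,0,3.6],"claw": 85},{"delta_pos": [25,26,0],"turn": [0,0,3.6],"claw": 85},{"delta_pos": [25,26,0],"turn": [0,0,3.6],"claw": 85},{"delta_pos": [25,26,0],"turn": [0,0,3.6],"claw": 85}])

```text
time_s: 1.1
ee_pos: [367.7, -250.5, 404.5]
eef_rot: [-0.0, 0.91, 0.415, -0.0]
contact_force: [-0.0, -1.0, 0.2]
grip_width: 84.9
gripper_force: 0.0
```

>>> apply_moves(commands=[{"delta_pos": [25,26,0],"claw": 85},{"delta_pos": [25,26,0],"claw": 85},{"delta_pos": [25,26,0],"claw": 85},{"delta_pos": [25,26,0],"claw": 85},{"delta_pos": [25,26,0],"claw": 85},{"delta_pos": [25,26,0],"claw": 85},{"delta_pos": [25,26,0],"claw": 85},{"delta_pos": [25,26,0],"claw": 85},{"delta_pos": [25,26,0],"claw": 85},{"delta_pos": [25,26,0],"claw": 85}])

```text
invalid input at $.commands[0]: expected keys turn, delta_pos, claw
```

```bash
cat >> h.py <<'E'
def yaw():
    s=ctrl.get_state();w,x,y,z=s["eef_rot"]
    Ry=[2*(x*y-w*z),1-2*(x*x+z*z)];Rz=[2*(x*z+w*y),2*(y*z-w*x)]
    print("t",round(s["time_s"],2),"pos",s["ee_pos"].round(1),"yawY",round(float(np.degrees(np.arctan2(Ry[1],Ry[0]))),2),"tilt",np.round(Rz,4),"q",np.round(s["q"],2),"grip",round(s["grip_width"],1),round(s["gripper_force"],1),"F",s["contact_force"].round(1))
E
python3 - <<'E'
from h import *
yaw(); s=snap("wrist","w1"); print(s["K"],s["distortion"],s["R"],s["t"], -np.array(s["R"]).T@s["t"])
for n,z in(("blue",60),("blue",79),("cork",4),("grey",50),("orange",18)):
    for c in blobs(s,n,200): print(n,c.mean(0).round(),rect(s,c,z))
E
```

```text
t 1.1 pos [ 367.7 -250.5  404.5] yawY -40.97 tilt [-0.0003  0.0002] q [-0.6   0.1  -0.18  1.29 -0.    1.69] grip 84.9 0.0 F [-0.  -1.   0.2]
[[397.15331235   0.         321.12179848]
 [  0.         397.15331235 246.98555575]
 [  0.           0.           1.        ]] [-0.03921614  0.          0.          0.          0.        ] [[ 7.54516430e-01 -6.56280994e-01  4.62933994e-04]
 [-6.20321570e-01 -7.12943774e-01  3.26974503e-01]
 [-2.14257106e-01 -2.46994803e-01 -9.45033047e-01]] [-441.89160419    7.33221111  398.58933431] [ 423.36340157 -186.32811286  374.48721363]
cork [[  5. 440.]] [-124.9, -222.5, 43.7, 20.0, 32.1]
cork [[601. 381.]] [448.0, -622.9, 186.6, 134.6, 65.2]
cork [[183. 293.]] [176.8, -262.1, 575.6, 118.9, -89.6]
cork [[539.  48.]] [607.1, -260.1, 158.0, 93.4, -84.9]
grey [[547. 461.]] [378.1, -624.2, 80.4, 60.0, -50.7]
grey [[121. 450.]] [27.4, -306.2, 81.6, 33.3, 67.1]
grey [[171. 363.]] [162.1, -262.4, 97.3, 29.5, 23.1]
grey [[471. 363.]] [383.4, -456.0, 98.2, 25.9, 73.8]
grey [[  3. 287.]] [103.2, -109.8, 74.0, 8.6, 33.4]
grey [[571. 233.]] [519.4, -404.7, 63.5, 46.0, -59.1]
grey [[386. 232.]] [399.2, -301.9, 172.3, 67.8, 80.3]
```

View pics/w1.png

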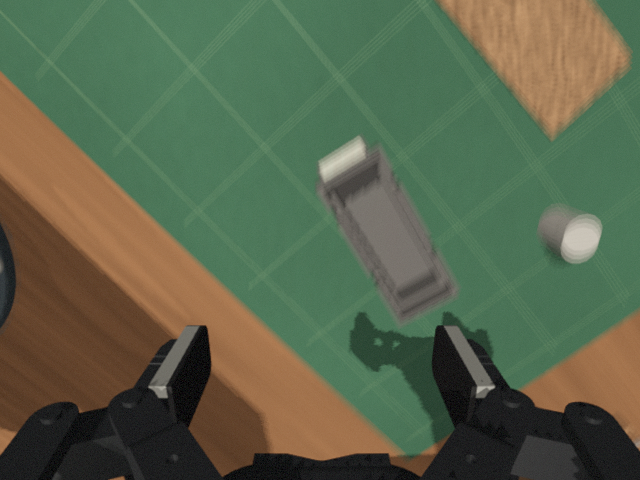

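The wrist view shows the right-hand tote centred near (388,235) with its card at (343,160), i.e. toward +y. The canister is at (575,235) and the mat is at top right. Next I go over the wagon.

>>> apply_moves(commands=[{"delta_pos": [25,26,0],"turn": [0,0,0],"claw": 85},{"delta_pos": [25,26,0],"turn": [0,0,0],"claw": 85},{"delta_pos": [25,26,0],"turn": [0,0,0],"claw": 85},{"delta_pos": [25,26,0],"turn": [0,0,0],"claw": 85},{"delta_pos": [25,26,0],"turn": [0,0,0],"claw": 85},{"delta_pos": [25,26,0],"turn": [0,0,0],"claw": 85},{"delta_pos": [25,26,0],"turn": [0,0,0],"claw": 85},{"delta_pos": [25,26,0],"turn": [0,0,0],"claw": 85},{"delta_pos": [25,26,0],"turn": [0,0,0],"claw": 85},{"delta_pos": [25,26,0],"turn": [0,0,0],"claw": 85}])

```text
time_s: 2.15
ee_pos: [617.9, 9.4, 404.2]
eef_rot: [-0.0, 0.91, 0.414, -0.0]
contact_force: [0.1, -0.5, 0.3]
grip_width: 85.1
gripper_force: 0.0
```

Run:
```python
from h import *
yaw(); s=snap("wrist","w2")
for n,z in(("blue",79),("blue",85),("orange",18)):
    for c in blobs(s,n,200): print(n,c.mean(0).round(),rect(s,c,z))
```

```text
t 2.15 pos [617.9   9.4 404.2] yawY -41.12 tilt [-0.0008  0.    ] q [0.02 0.4  0.22 1.39 0.   2.3 ] grip 85.1 0.0 F [ 0.1 -0.5  0.3]
blue [[323. 279.]] [588.8, -26.0, 38.8, 19.4, -41.2]
blue [[323. 225.]] [618.6, 8.4, 56.2, 39.1, 48.8]
blue [[323. 166.]] [649.1, 43.2, 38.5, 19.7, -41.2]
blue [[323. 279.]] [590.5, -24.0, 38.0, 19.0, -41.2]
blue [[323. 225.]] [619.8, 9.7, 55.0, 38.3, 48.8]
blue [[323. 166.]] [649.6, 43.8, 37.8, 19.3, -41.2]
```

View pics/w2.png

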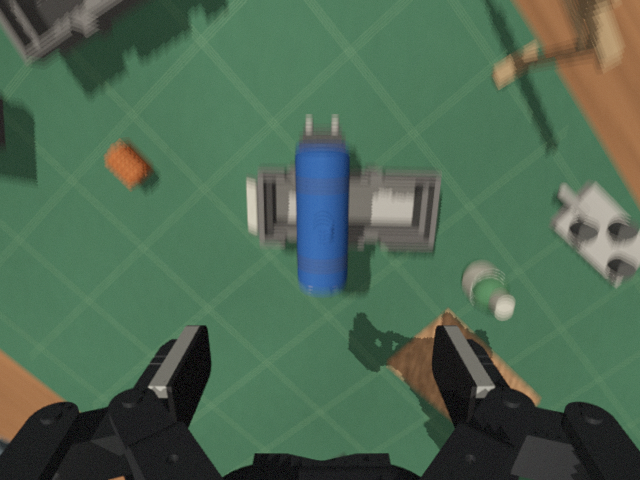

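The wagon is centred at (323,225), squared to the jaws. The base tote lies across below it with its card at left (252,205), direction about +139°. One coal is at (128,163). I descend and grip.

>>> apply_moves(commands=[{"delta_pos": [1,0,-30],"turn": [0,0,0],"claw": 85},{"delta_pos": [0,0,-30],"turn": [0,0,0],"claw": 85},{"delta_pos": [0,0,-30],"turn": [0,0,0],"claw": 75},{"delta_pos": [0,0,-30],"turn": [0,0,0],"claw": 65},{"delta_pos": [0,0,-30],"turn": [0,0,0],"claw": 60},{"delta_pos": [0,0,-20],"turn": [0,0,0],"claw": 60},{"delta_pos": [0,0,0],"turn": [0,0,0],"claw": 50},{"delta_pos": [0,0,0],"turn": [0,0,0],"claw": 30},{"delta_pos": [0,0,0],"turn": [0,0,0],"claw": 30},{"delta_pos": [0,0,0],"turn": [0,0,0],"claw": 30}], squeeze=40)

```text
time_s: 3.2
ee_pos: [618.4, 8.2, 235.9]
eef_rot: [0.0, 0.91, 0.414, 0.001]
contact_force: [0.5, -0.5, -1.3]
grip_width: 38.6
gripper_force: 40.3
```

Run:
```python
from h import *
yaw()
t=pickle.load(open("top.pkl","rb"))
s=pickle.load(open("w1.pkl","rb"))
# mat centre by corners in top view at z=4
c=max(blobs(t,"cork"),key=cv2.contourArea); print(rect(t,c,4))
```

```text
t 3.2 pos [618.4   8.2 235.9] yawY -41.12 tilt [0.0019 0.0001] q [ 0.01  0.49 -0.07  1.    0.    2.3 ] grip 38.6 40.3 F [ 0.5 -0.5 -1.3]
[1015.3, -71.0, 1294.8, 141.1, 88.0]
```

>>> apply_moves(commands=[{"delta_pos": [0,0,10],"turn": [0,0,0],"claw": 30},{"delta_pos": [0,0,25],"turn": [0,0,0],"claw": 30},{"delta_pos": [0,0,30],"turn": [0,0,0],"claw": 30},{"delta_pos": [0,0,20],"turn": [0,0,0],"claw": 30},{"delta_pos": [-3,-44,0],"turn": [0,0,7.7],"claw": 30},{"delta_pos": [-3,-44,0],"turn": [0,0,7.7],"claw": 30},{"delta_pos": [-3,-44,0],"turn": [0,0,7.7],"claw": 30},{"delta_pos": [-3,-44,0],"turn": [0,0,7.7],"claw": 30},{"delta_pos": [-3,-44,0],"turn": [0,0,7.7],"claw": 30},{"delta_pos": [-3,-44,0],"turn": [0,0,7.7],"claw": 30}], squeeze=60)

```text
time_s: 4.2
ee_pos: [599.6, -257.5, 321.2]
eef_rot: [0.001, 0.673, 0.74, 0.0]
contact_force: [0.4, 0.2, -1.0]
grip_width: 38.4
gripper_force: 62.0
```

Run:
```python
from h import *
yaw(); s=snap("wrist","w3"); t=snap("top","t3")
for n,z in(("blue",120),("cork",4)):
    for c in blobs(s,n,300): print(n,c.mean(0).round(),rect(s,c,z))
for c in blobs(t,"blue",200): print("top",rect(t,c,120))
# base tote now free: top-view rect
for c in blobs(t,"grey",300):
    r=rect(t,c,50)
    if 300<r[0]<720 and abs(r[1])<450: print(r)
```

```text
t 4.2 pos [ 599.6 -257.5  321.2] yawY 5.4 tilt [ 0.0015 -0.0006] q [-0.41  0.49  0.16  1.23 -0.    1.07] grip 38.4 62.0 F [ 0.4  0.2 -1. ]
blue [[322. 367.]] [605.3, -306.2, 100.3, 54.9, -84.9]
blue [[322. 245.]] [598.4, -233.4, 54.3, 50.4, 5.5]
cork [[619. 331.]] [873.4, -325.2, 165.9, 47.2, -88.9]
cork [[323. 151.]] [597.6, -210.4, 91.0, 69.5, 5.5]
top [604.8, -235.9, 39.3, 35.6, 6.0]
top [610.6, -272.9, 43.0, 36.5, 2.7]
[400.4, -268.4, 95.4, 64.1, 78.9]
[397.0, 308.2, 161.1, 69.9, -51.0]
[587.7, -339.5, 45.9, 43.9, -79.5]
[605.7, 252.4, 160.0, 74.4, -13.3]
[626.0, -3.2, 165.9, 67.5, -42.2]
[682.7, -335.6, 108.8, 38.2, 9.5]
```

View pics/w3.png

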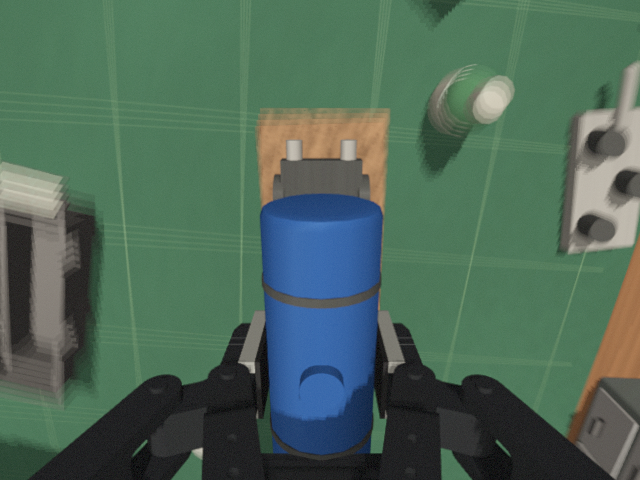

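The wagon is held lengthwise over the mat, with the mat's far edge at row 110 between columns 258 and 390. The yaw matches within 0.1°.

>>> apply_moves(commands=[{"delta_pos": [1.5,-1.5,-20],"turn": [0,0,0],"claw": 30},{"delta_pos": [0,0,-30],"turn": [0,0,0],"claw": 30},{"delta_pos": [0,0,-30],"turn": [0,0,0],"claw": 30},{"delta_pos": [0,0,-20],"turn": [0,0,0],"claw": 30},{"delta_pos": [0,0,-10],"turn": [0,0,0],"claw": 30},{"delta_pos": [0,0,-5],"turn": [0,0,0],"claw": 30},{"delta_pos": [0,0,-4],"turn": [0,0,0],"claw": 30},{"delta_pos": [0,0,-2],"turn": [0,0,0],"claw": 30},{"delta_pos": [0,0,-1],"turn": [0,0,0],"claw": 30},{"delta_pos": [0,0,0],"turn": [0,0,0],"claw": 30}])

```text
time_s: 5.3
ee_pos: [601.7, -257.3, 198.2]
eef_rot: [0.0, 0.675, 0.738, 0.0]
contact_force: [0.5, 0.2, -0.4]
grip_width: 38.6
gripper_force: 62.0
```

>>> apply_moves(commands=[{"delta_pos": [0,-1,-0.7],"turn": [0,0,0],"claw": 30},{"delta_pos": [0,0,-0.5],"turn": [0,0,0],"claw": 30},{"delta_pos": [0,0,0],"turn": [0,0,0],"claw": 45},{"delta_pos": [0,0,0],"turn": [0,0,0],"claw": 60},{"delta_pos": [0,0,0],"turn": [0,0,0],"claw": 75},{"delta_pos": [0,0,5],"turn": [0,0,0],"claw": 75},{"delta_pos": [0,0,30],"turn": [0,0,0],"claw": 75},{"delta_pos": [0,0,50],"turn": [0,0,0],"claw": 75},{"delta_pos": [0,0,50],"turn": [0,0,0],"claw": 75},{"delta_pos": [-5,45,20],"turn": [0,0,0],"claw": 75}])

```text
time_s: 6.3
ee_pos: [597.5, -216.5, 356.8]
eef_rot: [0.004, 0.677, 0.736, 0.001]
contact_force: [1.5, 1.7, 0.5]
grip_width: 75.0
gripper_force: 0.0
```

Run:
```python
from h import *
yaw(); s=snap("wrist","w4"); t=snap("top","t4")
for n,z in(("blue",41),("cork",4)):
    for c in blobs(s,n,300): print(n,c.mean(0).round(),rect(s,c,z))
    for c in blobs(t,n,200): print(n,"top",c.mean(0),rect(t,c,z))
for c in blobs(t,"grey",300):
    r=rect(t,c,50)
    if 300<r[0]<720 and abs(r[1])<450: print(r)
for c in blobs(t,"orange",20): print("or",c.mean(0),rect(t,c,18))
```

```text
t 6.3 pos [ 597.5 -216.5  356.8] yawY 4.83 tilt [ 0.0075 -0.004 ] q [-0.35  0.44  0.17  1.29 -0.    1.14] grip 75.0 0.0 F [1.5 1.7 0.5]
blue [[320. 331.]] [605.9, -305.4, 37.7, 19.0, 4.5]
blue [[322. 252.]] [600.8, -243.6, 88.5, 38.5, -84.9]
blue top [[428.32142857 206.41071429]] [595.7, -217.3, 35.8, 31.6, 6.5]
cork [[319. 236.]] [602.5, -250.9, 175.1, 90.7, -84.8]
cork [[614. 278.]] [853.2, -260.5, 257.1, 88.7, -69.7]
cork top [[193.9808287  426.89239332]] [156.3, 246.6, 847.2, 188.5, 87.2]
cork top [[ 29.07555556 349.86222222]] [321.4, 616.7, 113.9, 111.0, 4.2]
cork top [[ 26.59192825 302.08520179]] [414.2, 622.3, 114.1, 62.6, -86.6]
cork top [[428.69090909 210.71636364]] [598.3, -240.5, 137.5, 91.4, -84.7]
cork top [[ 20.72823219 198.16886544]] [621.7, 637.1, 360.8, 143.0, -0.1]
cork top [[37.4        99.76923077]] [866.8, 630.3, 54.5, 53.7, -67.7]
cork top [[28.22564103 70.41538462]] [930.3, 652.4, 142.1, 65.0, 87.9]
cork top [[277.25964912  51.41461988]] [952.6, 59.2, 1039.3, 273.8, 87.9]
cork top [[30.29295775 28.69577465]] [1041.5, 654.5, 152.3, 147.3, -89.8]
[396.9, 308.3, 160.7, 69.9, -51.0]
[605.6, 252.2, 160.0, 74.8, -13.4]
[626.0, -3.3, 165.8, 67.4, -42.4]
[554.7, -413.7, 1006.8, 432.4, -6.4]
```

View pics/w4.png

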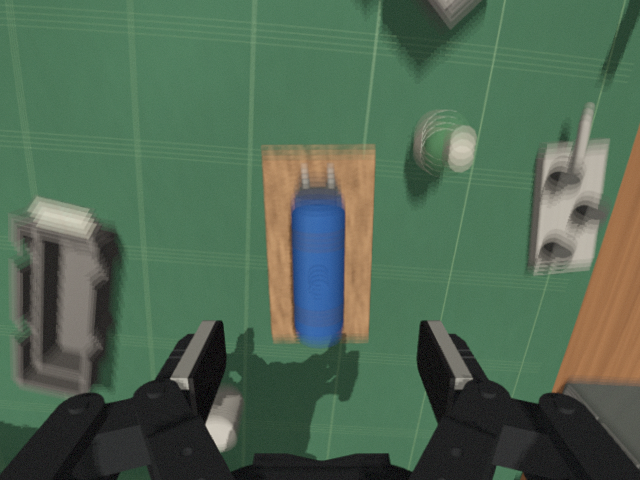

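The wagon stands upright on the mat, centred within a few mm: blue spans rows 190–345, the mat 145–345 in perspective. Next is the coal.

```bash
sed -i 's/"orange":((5,200,120),(14,255,255))/"orange":((4,160,110),(17,255,255))/' h.py
python3 - <<'E'
from h import *
s=pickle.load(open("w2.pkl","rb")); t=pickle.load(open("t4.pkl","rb"))
for im,p in((s,(128,163)),(t,(249,255))): print(cv2.cvtColor(im["image"],cv2.COLOR_RGB2HSV)[p[1],p[0]])
print(plane(s,[(128,163)],18),plane(t,[(249,255)],18))
for c in blobs(s,"orange",200): print(c.mean(0),rect(s,c,18))
for c in blobs(t,"orange",40):
    r=rect(t,c,18)
    if r[2]<60: print(c.mean(0),r)
for im,a in((t,"t"),(s,"w")):
    for c in blobs(im,"white",40):
        r=rect(im,c,40)
        if r[2]<60 and 300<r[0]<700 and abs(r[1])<430: print(a,"white",c.mean(0),r)
E
```

```text
[ 11 170 184]
[ 19 255 254]
[[514.80628251 153.85991764  18.        ]] [[506.55476036 150.12755991  18.        ]]
[[128.87096774 165.43010753]] [514.1, 152.3, 31.4, 23.4, 89.5]
[[250.17307692 255.48076923]] [505.5, 148.1, 33.5, 22.8, 88.9]
[[435.06451613 219.        ]] [573.1, -235.9, 58.5, 10.3, -84.4]
[[  6.90196078 150.8627451 ]] [744.0, 679.2, 46.5, 28.0, 62.8]
t white [[297.17073171 220.82926829]] [572.1, 48.5, 43.7, 13.9, 47.9]
t white [[203.    170.825]] [681.7, 242.4, 38.9, 10.1, 78.9]
t white [[398.12 161.72]] [690.2, -160.7, 17.2, 16.4, -2.4]
w white [[504.875 307.9  ]] [689.0, -174.6, 14.4, 13.0, -20.2]
w white [[252.22580645 206.75268817]] [576.4, 52.7, 37.0, 6.9, 45.9]
```

>>> apply_moves(commands=[{"delta_pos": [-9,36,-3],"turn": [0,0,-0.55],"claw": 75},{"delta_pos": [-9,37,-3],"turn": [0,0,-0.55],"claw": 75},{"delta_pos": [-9,37,-3],"turn": [0,0,-0.55],"claw": 75},{"delta_pos": [-9,37,-3],"turn": [0,0,-0.55],"claw": 75},{"delta_pos": [-9,37,-3],"turn": [0,0,-0.55],"claw": 75},{"delta_pos": [-9,37,-3],"turn": [0,0,-0.55],"claw": 75},{"delta_pos": [-9,37,-3],"turn": [0,0,-0.55],"claw": 75},{"delta_pos": [-9,37,-3],"turn": [0,0,-0.55],"claw": 75},{"delta_pos": [-9,37,-3],"turn": [0,0,-0.55],"claw": 60},{"delta_pos": [-7,36,-10],"turn": [0,0,-0.55],"claw": 60}])

```text
time_s: 7.4
ee_pos: [508.0, 156.2, 315.0]
eef_rot: [0.0, 0.71, 0.704, 0.001]
contact_force: [0.7, -0.7, 0.3]
grip_width: 59.8
gripper_force: 0.0
```

Run:
```python
from h import *
ctrl.snapshot("top"); yaw(); s=snap("wrist","w5"); t=snap("top","t5")
for im in (s,t):
  for c in blobs(im,"orange",40):
    r=rect(im,c,18)
    if r[2]<60: print(c.mean(0),r)
```

```text
t 7.45 pos [506.9 159.8 313.1] yawY -0.33 tilt [-0.0015  0.002 ] q [ 0.3   0.3  -0.17  1.1   0.    1.88] grip 60.2 0.0 F [-1.4  3.1 -1. ]
[[323.52631579 248.59210526]] [508.4, 151.1, 36.8, 23.2, 89.6]
[[  7.30107527 380.66666667]] [258.0, 640.7, 48.2, 33.3, 3.9]
[[  8.5        365.47916667]] [288.2, 641.1, 37.9, 13.9, 89.4]
[[ 10.875      343.89583333]] [333.9, 638.8, 48.3, 19.7, -86.8]
[[  6.76190476 151.45238095]] [743.9, 677.7, 29.1, 28.2, 67.2]
[[97.33333333 40.41666667]] [996.9, 492.6, 53.0, 9.0, 2.9]
```

View pics/w5.png

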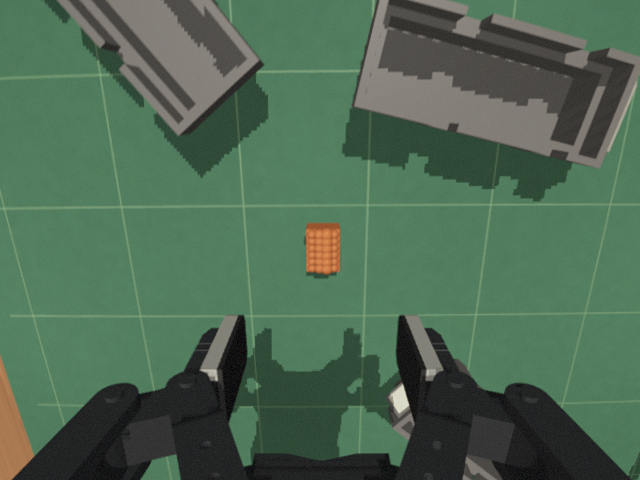

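The coal sits at (323,248) squared to the jaws. Both left totes are visible at the top.

>>> apply_moves(commands=[{"delta_pos": [1,-10,-20],"turn": [0,0,0],"claw": 50},{"delta_pos": [0,0,-30],"turn": [0,0,0],"claw": 50},{"delta_pos": [0,0,-30],"turn": [0,0,0],"claw": 50},{"delta_pos": [0,0,-30],"turn": [0,0,0],"claw": 50},{"delta_pos": [0,0,-20],"turn": [0,0,0],"claw": 50},{"delta_pos": [0,0,-5],"turn": [0,0,0],"claw": 50},{"delta_pos": [0,0,0],"turn": [0,0,0],"claw": 40},{"delta_pos": [0,0,0],"turn": [0,0,0],"claw": 15},{"delta_pos": [0,0,0],"turn": [0,0,0],"claw": 15},{"delta_pos": [0,0,0],"turn": [0,0,0],"claw": 15}], squeeze=30)

```text
time_s: 8.55
ee_pos: [510.1, 144.8, 180.7]
eef_rot: [0.001, 0.71, 0.704, 0.001]
contact_force: [0.2, -2.1, 6.0]
grip_width: 22.9
gripper_force: 30.3
```

Run:
```python
from h import *
yaw()
```

```text
t 8.55 pos [510.1 144.8 180.7] yawY -0.42 tilt [0.0022 0.0003] q [ 0.28  0.42 -0.37  0.78 -0.    1.85] grip 22.9 30.3 F [ 0.2 -2.1  6. ]
```

>>> apply_moves(commands=[{"delta_pos": [0,0,20],"turn": [0,0,0],"claw": 15},{"delta_pos": [0,0,40],"turn": [0,0,0],"claw": 15},{"delta_pos": [15,-20,20],"turn": [0,0,-5.8],"claw": 15},{"delta_pos": [15,-20,20],"turn": [0,0,-5.8],"claw": 15},{"delta_pos": [15,-20,20],"turn": [0,0,-5.8],"claw": 15},{"delta_pos": [15,-20,20],"turn": [0,0,-5.8],"claw": 15},{"delta_pos": [15,-20,0],"turn": [0,0,-5.8],"claw": 15},{"delta_pos": [15,-20,0],"turn": [0,0,-5.8],"claw": 15},{"delta_pos": [20,-20,0],"turn": [0,0,-5.8],"claw": 15},{"delta_pos": [0,0,0],"turn": [0,0,0],"claw": 15}], squeeze=35)

```text
time_s: 9.55
ee_pos: [621.2, 2.7, 319.7]
eef_rot: [0.001, 0.911, 0.412, 0.001]
contact_force: [0.4, 0.8, -0.5]
grip_width: 23.0
gripper_force: 34.8
```

Run:
```python
from h import *
ctrl.snapshot("top");ctrl.snapshot("top");yaw(); s=snap("wrist","w6")
w=pickle.load(open("w2.pkl","rb"))
print(plane(w,[(258,170),(440,172),(437,252),(262,248)],50).round(1))
for c in blobs(s,"grey",300): print(c.mean(0),rect(s,c,50))
for c in blobs(s,"orange",40):print("or",c.mean(0),rect(s,c,120))
```

```text
t 9.65 pos [619.4   4.5 319.5] yawY -40.99 tilt [-0.0004  0.0003] q [0.01 0.44 0.06 1.2  0.   2.29] grip 22.9 34.8 F [-0.2  0.5  0.1]
[[604.7  72.3  50. ]
 [715.2 -26.2  50. ]
 [672.6 -81.1  50. ]
 [560.6  21.8  50. ]]
[[504.65107914 461.92446043]] [606.4, -227.2, 68.4, 29.6, -85.2]
[[206.07954545 429.07954545]] [456.4, -46.5, 53.9, 29.0, 32.1]
[[449.09 424.48]] [597.3, -163.7, 53.7, 46.5, 82.8]
[[546.63736264 365.10989011]] [684.9, -169.6, 33.7, 19.2, 89.3]
[[364.22406639 360.62655602]] [587.3, -83.4, 90.9, 17.1, 51.7]
[[274.57142857 340.61375661]] [548.9, -22.5, 50.5, 22.8, 44.2]
[[514.38709677 326.65806452]] [683.9, -126.2, 34.5, 33.8, 88.4]
[[627.69354839 250.59677419]] [764.4, -128.8, 62.2, 26.1, 64.1]
[[342.35135135 240.75675676]] [633.8, -0.2, 159.6, 70.4, -42.2]
[[18.33333333 10.64444444]] [584.6, 215.2, 27.4, 16.0, -43.2]
or [[319.26488095 322.9077381 ]] [611.4, -5.2, 52.2, 30.7, 48.9]
```

View pics/w6.png

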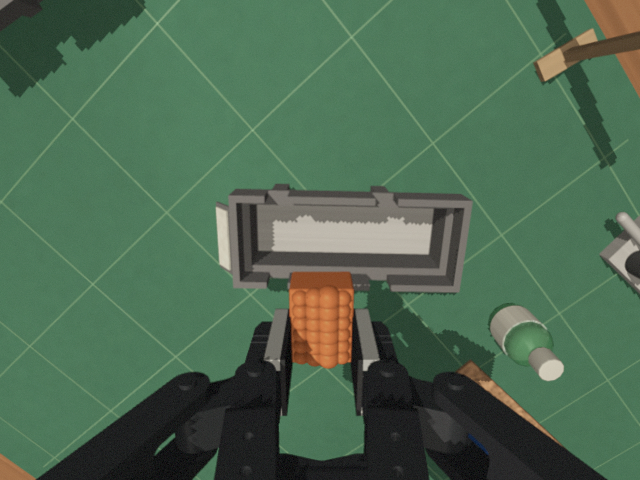

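The base rim corners are about (231,191), (471,196), (461,292) and (236,287), with the card at left (223,237). The coal is held in the jaws with its near part hanging forward.

```bash
cat >> h.py <<'E'
def quad(s,px,z=50):
    """rim corners as seen -> centre, lengths, long-axis yaw"""
    P=plane(s,px,z)[:,:2]; e=[np.linalg.norm(P[i]-P[(i+1)%4]) for i in range(4)]
    c=P.mean(0); d=(P[1]+P[2]-P[0]-P[3])/2 if e[0]>e[1] else (P[2]+P[3]-P[0]-P[1])/2
    print("c",c.round(1),"edges",np.round(e,1),"yaw",round(float(np.degrees(np.arctan2(d[1],d[0]))),1)); return c
E
python3 - <<'E'
from h import *
s=pickle.load(open("w6.pkl","rb")); t=pickle.load(open("t5.pkl","rb"))
quad(s,[(231,191),(471,196),(461,292),(236,287)])
# top camera: mask of the tote incl. rim
w=pickle.load(open("top.pkl","rb"))
# coal bottom front edge in the jaws, top edge of face
print(plane(s,[(290,273),(352,273),(292,292),(350,292)],135))
E
```

```text
c [636.3  -4.3] edges [147.1  65.  149.8  64.2] yaw -42.3
[[622.53783966  28.13457006 135.        ]
 [642.23243812  10.98902285 135.        ]
 [617.22062717  21.07017812 135.        ]
 [635.96781761   4.74883661 135.        ]]
```

>>> apply_moves(commands=[{"delta_pos": [7,-6,0],"turn": [0,0,-1.3],"claw": 15},{"delta_pos": [6.5,-6,0],"turn": [0,0,0],"claw": 15},{"delta_pos": [0,0,-25],"turn": [0,0,0],"claw": 15},{"delta_pos": [0,0,-25],"turn": [0,0,0],"claw": 15},{"delta_pos": [0,0,-25],"turn": [0,0,0],"claw": 15},{"delta_pos": [0,0,-25],"turn": [0,0,0],"claw": 15},{"delta_pos": [0,0,-15],"turn": [0,0,0],"claw": 15},{"delta_pos": [0,0,-10],"turn": [0,0,0],"claw": 15},{"delta_pos": [0,0,-5],"turn": [0,0,0],"claw": 15},{"delta_pos": [0,0,0],"turn": [0,0,0],"claw": 15}])

```text
time_s: 10.7
ee_pos: [633.1, -7.3, 189.3]
eef_rot: [-0.0, 0.915, 0.404, -0.0]
contact_force: [0.4, 0.6, -0.7]
grip_width: 22.7
gripper_force: 34.8
```

>>> apply_moves(commands=[{"delta_pos": [0,0,-3],"turn": [0,0,0],"claw": 15},{"delta_pos": [0,0,-1.5],"turn": [0,0,0],"claw": 15},{"delta_pos": [0,0,0],"turn": [0,0,0],"claw": 15},{"delta_pos": [0,0,0],"turn": [0,0,0],"claw": 30},{"delta_pos": [0,0,0],"turn": [0,0,0],"claw": 38},{"delta_pos": [0,0,5],"turn": [0,0,0],"claw": 40},{"delta_pos": [0,0,35],"turn": [0,0,0],"claw": 45},{"delta_pos": [0,0,40],"turn": [0,0,0],"claw": 50},{"delta_pos": [0,0,40],"turn": [0,0,0],"claw": 60},{"delta_pos": [-12,-12,20],"turn": [0,0,0],"claw": 75}])

```text
time_s: 11.7
ee_pos: [622.3, -18.5, 329.1]
eef_rot: [0.001, 0.914, 0.405, 0.003]
contact_force: [0.4, -0.2, 0.4]
grip_width: 72.7
gripper_force: 0.0
```

Run:
```python
from h import *
ctrl.snapshot("top");ctrl.snapshot("top");yaw(); s=snap("wrist","w7");t=snap("top","t7")
for c in blobs(s,"orange",40):print("or",c.mean(0),rect(s,c,21))
```

```text
t 11.8 pos [620.9 -20.1 329.2] yawY -42.36 tilt [ 0.0055 -0.0005] q [-0.03  0.43  0.08  1.21 -0.    2.28] grip 74.5 0.0 F [-0.6 -0.1 -0.3]
or [[319.92086331 201.65467626]] [637.1, -3.5, 31.5, 22.5, 48.3]
```

View pics/w7.png

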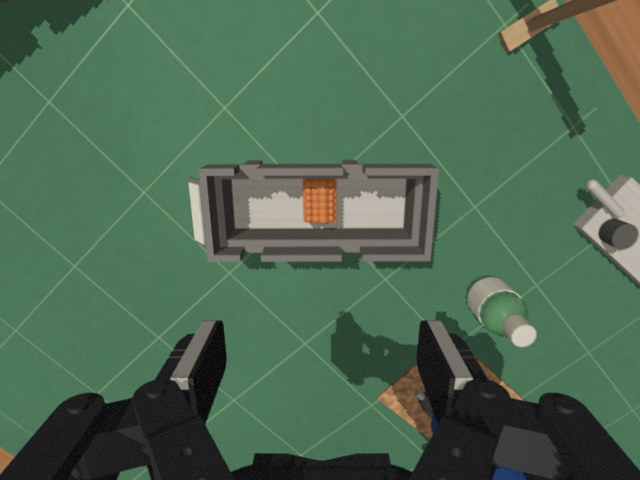

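The coal lies flat at (320,201) in the middle of the base floor; rim corners are (201,168), (437,166), (433,261) and (209,259). Now I tour over totes A and B.

>>> apply_moves(commands=[{"delta_pos": [-1,27,0],"turn": [0,0,8.5],"claw": 80},{"delta_pos": [-1,27,0],"turn": [0,0,8.5],"claw": 80},{"delta_pos": [-1,27,0],"turn": [0,0,8.5],"claw": 80},{"delta_pos": [-1,27,0],"turn": [0,0,8.5],"claw": 80},{"delta_pos": [-1,27,0],"turn": [0,0,8.5],"claw": 80},{"delta_pos": [-2,27,0],"turn": [0,0,8.5],"claw": 80},{"delta_pos": [-2,27,0],"turn": [0,0,8.5],"claw": 80},{"delta_pos": [-2,27,0],"turn": [0,0,8.5],"claw": 80},{"delta_pos": [-2,27,0],"turn": [0,0,8.5],"claw": 80},{"delta_pos": [-2,27,0],"turn": [0,0,8.5],"claw": 80}])

```text
time_s: 12.9
ee_pos: [605.7, 252.2, 323.1]
eef_rot: [-0.001, 0.398, 0.917, -0.001]
contact_force: [-0.5, 0.1, 0.9]
grip_width: 79.9
gripper_force: 0.0
```

>>> apply_moves(commands=[{"delta_pos": [0,0,0],"turn": [0,0,8.5],"claw": 80},{"delta_pos": [0,0,0],"turn": [0,0,8.5],"claw": 80},{"delta_pos": [0,0,0],"turn": [0,0,8.5],"claw": 80},{"delta_pos": [0,0,0],"turn": [0,0,8.5],"claw": 80},{"delta_pos": [0,0,0],"turn": [0,0,0],"claw": 80},{"delta_pos": [0,0,0],"turn": [0,0,0],"claw": 80},{"delta_pos": [0,0,0],"turn": [0,0,0],"claw": 80},{"delta_pos": [0,0,0],"turn": [0,0,0],"claw": 80},{"delta_pos": [0,0,0],"turn": [0,0,0],"claw": 80},{"delta_pos": [0,0,0],"turn": [0,0,0],"claw": 80}])

```text
time_s: 13.9
ee_pos: [606.1, 250.7, 325.0]
eef_rot: [0.0, 0.116, 0.993, -0.0]
contact_force: [0.0, 0.1, -0.6]
grip_width: 80.0
gripper_force: 0.0
```

Run:
```python
from h import *
yaw(); s=snap("wrist","wA")
for c in blobs(s,"grey",3000): print(c.mean(0),rect(s,c,50))
quad(pickle.load(open("w7.pkl","rb")),[(201,168),(437,166),(433,261),(209,259)])
```

```text
t 13.9 pos [606.1 250.7 325. ] yawY 76.63 tilt [ 0.0001 -0.    ] q [ 0.39  0.5   0.17  1.25 -0.    0.63] grip 80.0 0.0 F [ 0.   0.1 -0.6]
[[ 30.20204082 331.23265306]] [643.6, 27.3, 180.6, 61.3, -29.6]
[[336.54460094 230.17683881]] [608.1, 260.7, 154.3, 63.2, -13.2]
c [635.9  -4.7] edges [147.3  63.5 150.9  60.6] yaw -42.5
```

>>> apply_moves(commands=[{"delta_pos": [-20,5,0],"turn": [0,0,-4],"claw": 80},{"delta_pos": [-25,6,0],"turn": [0,0,-4],"claw": 80},{"delta_pos": [-25,6,0],"turn": [0,0,-5],"claw": 80},{"delta_pos": [-25,6,0],"turn": [0,0,-5],"claw": 80},{"delta_pos": [-25,6,0],"turn": [0,0,-5],"claw": 80},{"delta_pos": [-25,6,0],"turn": [0,0,-5],"claw": 80},{"delta_pos": [-25,6,0],"turn": [0,0,-5],"claw": 80},{"delta_pos": [-20,6,0],"turn": [0,0,-5],"claw": 80},{"delta_pos": [-15,6,0],"turn": [0,0,0],"claw": 80},{"delta_pos": [0,0,0],"turn": [0,0,0],"claw": 80}])

```text
time_s: 14.95
ee_pos: [399.7, 304.2, 325.3]
eef_rot: [-0.0, 0.431, 0.902, 0.0]
contact_force: [0.4, 0.1, -0.0]
grip_width: 79.7
gripper_force: 0.0
```

Run:
```python
from h import *
ctrl.snapshot("top");ctrl.snapshot("top");ctrl.snapshot("top")
yaw(); s=snap("wrist","wB")
for c in blobs(s,"grey",3000): print(c.mean(0),rect(s,c,50))
a=pickle.load(open("wA.pkl","rb"))
m=np.hstack([i["image"][60:440,120:520] for i in(a,s)])
cv2.imwrite("pics/AB.png",m[:,:,::-1])
```

```text
t 15.1 pos [401.6 303.9 325.1] yawY 38.77 tilt [0.0007 0.0002] q [ 0.65  0.24 -0.22  1.11 -0.    1.54] grip 80.0 0.0 F [-0.9 -0.5  0.1]
[[329.50438596 217.80701754]] [399.8, 315.4, 165.1, 63.2, -51.0]
```

View pics/AB.png

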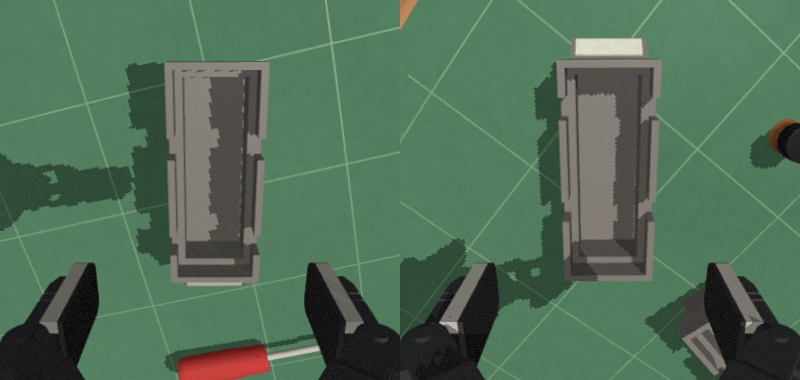

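Left panel, tote A: rim corners (165,62), (269,62), (258,282) and (172,282), with the card at the bottom (yaw −13°). Right panel, tote B: rim corners (558,60), (661,60), (653,280) and (565,280), with the card at the top (yaw 129°).

Run:
```python
from h import *
a=pickle.load(open("wA.pkl","rb"));b=pickle.load(open("wB.pkl","rb"))
quad(a,[(285,122),(389,122),(378,342),(292,342)]);quad(b,[(278,120),(381,120),(373,340),(285,340)])
# height check: A's rim from wA vs w5 corner (360,105) & (600,165)
w=pickle.load(open("w5.pkl","rb"))
for p,q in(((389,122),(358,104)),((285,122),(385,-5))): print(tri(a,p,w,q))
```

```text
c [606. 261.] edges [ 61.5 150.1  61.4 150. ] yaw -13.2
c [403.7 310.7] edges [ 60.8 149.7  62.8 149.6] yaw -51.0
(array([502.80464386, 243.71965689, 458.93299177]), np.float64(21.285980545328037))
(array([521.88816177, 263.30880409, 202.81643804]), np.float64(6.133766701997398))
```

>>> apply_moves(commands=[{"delta_pos": [20,-4,0],"turn": [0,0,4],"claw": 80},{"delta_pos": [25,-5,0],"turn": [0,0,5],"claw": 80},{"delta_pos": [30,-6,0],"turn": [0,0,5],"claw": 80},{"delta_pos": [30,-6,0],"turn": [0,0,6],"claw": 80},{"delta_pos": [30,-6,0],"turn": [0,0,6],"claw": 80},{"delta_pos": [25,-6,0],"turn": [0,0,6],"claw": 80},{"delta_pos": [25,-5,0],"turn": [0,0,6],"claw": 80},{"delta_pos": [15,-4,0],"turn": [0,0,0],"claw": 83},{"delta_pos": [5,-1,-20],"turn": [0,0,0],"claw": 85},{"delta_pos": [0,0,-20],"turn": [0,0,0],"claw": 85}])

```text
time_s: 16.15
ee_pos: [608.0, 259.8, 284.2]
eef_rot: [0.001, 0.117, 0.993, 0.0]
contact_force: [-0.3, -0.2, -0.2]
grip_width: 85.2
gripper_force: 0.0
```

Run:
```python
from h import *
ctrl.snapshot("top");ctrl.snapshot("top");yaw()
```

```text
t 16.25 pos [606.1 259.6 281.7] yawY 76.64 tilt [-0.0046 -0.0022] q [ 0.4   0.53  0.11  1.16 -0.    0.64] grip 85.1 0.0 F [-1.6 -1.1 -0.5]
```

>>> apply_moves(commands=[{"delta_pos": [0,1.4,-20],"turn": [0,0,0.1],"claw": 85},{"delta_pos": [0,0,-25],"turn": [0,0,0],"claw": 85},{"delta_pos": [0,0,-25],"turn": [0,0,0],"claw": 85},{"delta_pos": [0,0,-15],"turn": [0,0,0],"claw": 85},{"delta_pos": [0,0,0],"turn": [0,0,0],"claw": 75},{"delta_pos": [0,0,0],"turn": [0,0,0],"claw": 65},{"delta_pos": [0,0,0],"turn": [0,0,0],"claw": 55},{"delta_pos": [0,0,0],"turn": [0,0,0],"claw": 55},{"delta_pos": [0,0,0],"turn": [0,0,0],"claw": 55},{"delta_pos": [0,0,0],"turn": [0,0,0],"claw": 55}], squeeze=30)

```text
time_s: 17.25
ee_pos: [606.5, 262.3, 201.4]
eef_rot: [0.001, 0.115, 0.993, 0.0]
contact_force: [0.3, -0.3, 7.0]
grip_width: 61.3
gripper_force: 34.9
```

Run:
```python
from h import *
yaw();snap("wrist","wA2")
```

```text
t 17.25 pos [606.5 262.3 201.4] yawY 76.78 tilt [0.0023 0.0007] q [ 0.41  0.59 -0.    0.98 -0.    0.64] grip 61.3 34.9 F [ 0.3 -0.3  7. ]
```

>>> apply_moves(commands=[{"delta_pos": [0,0,15],"turn": [0,0,0],"claw": 50},{"delta_pos": [0,0,30],"turn": [0,0,0],"claw": 50},{"delta_pos": [0,0,40],"turn": [0,0,0],"claw": 50},{"delta_pos": [0,-10,40],"turn": [0,0,0],"claw": 50},{"delta_pos": [3,-30,0],"turn": [0,0,-5],"claw": 50},{"delta_pos": [5,-40,0],"turn": [0,0,-5],"claw": 50},{"delta_pos": [5,-40,0],"turn": [0,0,-5],"claw": 50},{"delta_pos": [5,-40,0],"turn": [0,0,-5],"claw": 50},{"delta_pos": [5,-40,0],"turn": [0,0,-5],"claw": 50},{"delta_pos": [5,-40,0],"turn": [0,0,-4.2],"claw": 50}], squeeze=40)

```text
time_s: 18.3
ee_pos: [633.9, 20.6, 325.3]
eef_rot: [0.0, 0.363, 0.932, 0.0]
contact_force: [0.2, 0.6, -1.0]
grip_width: 60.8
gripper_force: 45.9
```

>>> apply_moves(commands=[{"delta_pos": [2,-20,0],"turn": [0,0,0],"claw": 50},{"delta_pos": [0,-7,0],"turn": [0,0,0],"claw": 50},{"delta_pos": [0,0,0],"turn": [0,0,0],"claw": 50},{"delta_pos": [0,0,0],"turn": [0,0,0],"claw": 50},{"delta_pos": [0,0,0],"turn": [0,0,0],"claw": 50},{"delta_pos": [0,0,0],"turn": [0,0,0],"claw": 50},{"delta_pos": [0,0,0],"turn": [0,0,0],"claw": 50},{"delta_pos": [0,0,0],"turn": [0,0,0],"claw": 50},{"delta_pos": [0,0,0],"turn": [0,0,0],"claw": 50},{"delta_pos": [0,0,0],"turn": [0,0,0],"claw": 50}])

```text
time_s: 19.3
ee_pos: [636.0, -4.8, 325.0]
eef_rot: [-0.0, 0.362, 0.932, -0.0]
contact_force: [-0.2, -0.8, -1.2]
grip_width: 60.7
gripper_force: 45.9
```

Run:
```python
from h import *
yaw();s=snap("wrist","wA3");t=snap("top","tA3")
a=pickle.load(open("wA2.pkl","rb"))
m=np.hstack([i["image"][0:480,120:520] for i in(a,s)])
cv2.imwrite("pics/A23.png",m[:,:,::-1])
```

```text
t 19.3 pos [636.   -4.8 325. ] yawY 47.59 tilt [-0.0001 -0.0001] q [-0.01  0.46  0.12  1.23 -0.    0.73] grip 60.7 45.9 F [-0.2 -0.8 -1.2]
```

View pics/A23.png

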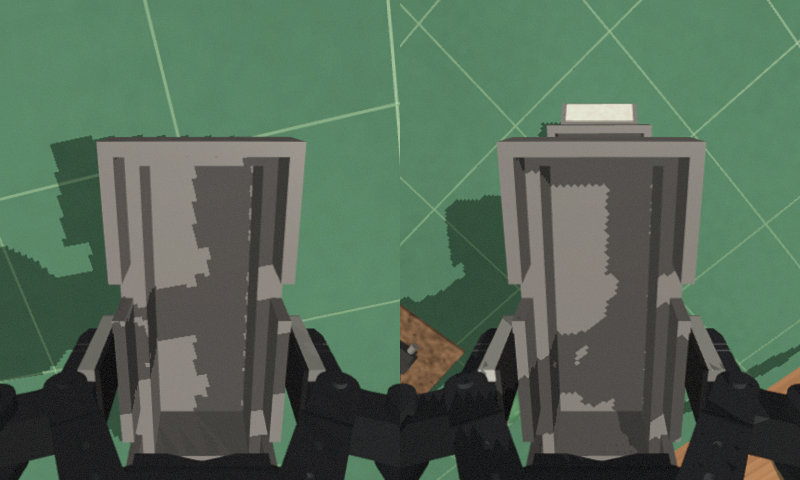

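The right panel shows tote A held squarely: front rim at row 142, columns 498–705. The base rim's card end is just beyond at row 125, columns 548–651, centred with it.

Run:
```python
from h import *
a=pickle.load(open("wA2.pkl","rb"));s=pickle.load(open("wA3.pkl","rb"))
u=lambda y:np.array([np.cos(np.radians(y)),np.sin(np.radians(y))])
def end(im,px,z,tcp,yx):
    P=plane(im,px,z)[:,:2]-tcp; print((P@u(yx)).round(1),(P@u(yx-90)).round(1))
end(a,[(217,139),(425,139)],50,[606.5,262.3],166.8)
end(s,[(218,142),(425,142)],173.6,[636,-4.8],137.6)
end(s,[(268,125),(371,125)],50,[636,-4.8],137.6)
```

```text
[75.9 75.8] [-30.3  31.4]
[75.5 75.5] [-30.2  31.4]
[76.  75.9] [-30.9  30.1]
```

>>> apply_moves(commands=[{"delta_pos": [0,0,-15],"turn": [0,0,0],"claw": 50},{"delta_pos": [0,0,-20],"turn": [0,0,0],"claw": 50},{"delta_pos": [0,0,-20],"turn": [0,0,0],"claw": 50},{"delta_pos": [0,0,-10],"turn": [0,0,0],"claw": 50},{"delta_pos": [0,0,-5],"turn": [0,0,0],"claw": 50},{"delta_pos": [0,0,-3],"turn": [0,0,0],"claw": 50},{"delta_pos": [0,0,-3],"turn": [0,0,0],"claw": 50},{"delta_pos": [0,0,-2],"turn": [0,0,0],"claw": 50},{"delta_pos": [0,0,-1],"turn": [0,0,0],"claw": 50},{"delta_pos": [0,0,0],"turn": [0,0,0],"claw": 50}])

```text
time_s: 20.4
ee_pos: [636.1, -4.8, 246.2]
eef_rot: [0.0, 0.362, 0.932, 0.0]
contact_force: [-0.2, 0.6, -0.3]
grip_width: 60.9
gripper_force: 45.9
```

>>> apply_moves(commands=[{"delta_pos": [0,0,-0.8],"turn": [0,0,0],"claw": 50},{"delta_pos": [0,0,-0.7],"turn": [0,0,0],"claw": 50},{"delta_pos": [0,0,0],"turn": [0,0,0],"claw": 50},{"delta_pos": [0,0,0],"turn": [0,0,0],"claw": 63},{"delta_pos": [0,0,0],"turn": [0,0,0],"claw": 70},{"delta_pos": [0,0,0],"turn": [0,0,0],"claw": 78},{"delta_pos": [0,0,0],"turn": [0,0,0],"claw": 84},{"delta_pos": [0,0,10],"turn": [0,0,0],"claw": 84},{"delta_pos": [0,0,30],"turn": [0,0,0],"claw": 84},{"delta_pos": [0,0,40],"turn": [0,0,0],"claw": 84}])

```text
time_s: 21.4
ee_pos: [635.5, -4.9, 324.3]
eef_rot: [-0.002, 0.362, 0.932, -0.001]
contact_force: [1.3, 0.1, -0.5]
grip_width: 83.8
gripper_force: 0.0
```

>>> apply_moves(commands=[{"delta_pos": [0,0,40],"turn": [0,0,0],"claw": 84},{"delta_pos": [-10,15,10],"turn": [0,0,0],"claw": 84},{"delta_pos": [-5,5,0],"turn": [0,0,0],"claw": 84},{"delta_pos": [0,0,0],"turn": [0,0,0],"claw": 84},{"delta_pos": [0,0,0],"turn": [0,0,0],"claw": 84},{"delta_pos": [0,0,0],"turn": [0,0,0],"claw": 84},{"delta_pos": [0,0,0],"turn": [0,0,0],"claw": 84},{"delta_pos": [0,0,0],"turn": [0,0,0],"claw": 84},{"delta_pos": [0,0,0],"turn": [0,0,0],"claw": 84},{"delta_pos": [0,0,0],"turn": [0,0,0],"claw": 84}])

```text
time_s: 22.4
ee_pos: [621.1, 15.0, 374.3]
eef_rot: [-0.0, 0.362, 0.932, -0.0]
contact_force: [0.7, 0.8, -0.0]
grip_width: 83.8
gripper_force: 0.0
```

Run:
```python
from h import *
yaw();s=snap("wrist","wS1");sc=snap("scene","sS1")
im=np.hstack([s["image"][40:440,120:520],cv2.resize(sc["image"][200:340,270:410],(400,400),interpolation=cv2.INTER_CUBIC)])
cv2.imwrite("pics/S1.png",im[:,:,::-1])
for c in blobs(s,"grey",3000): print(c.mean(0),rect(s,c,94))
```

```text
t 22.4 pos [621.1  15.  374.3] yawY 47.57 tilt [-0.0002 -0.0001] q [ 0.02  0.42  0.17  1.32 -0.    0.76] grip 83.8 0.0 F [ 0.7  0.8 -0. ]
[[315.46984127 256.28412698]] [631.4, 0.9, 169.5, 63.2, -42.3]
```

View pics/S1.png

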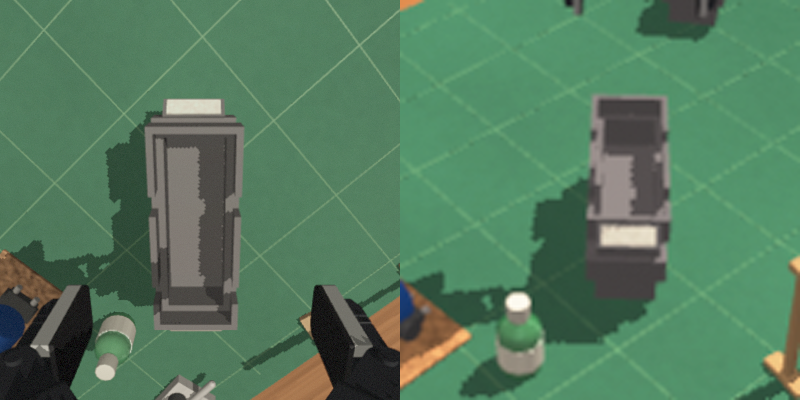

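The stack is level with cards at opposite ends. The upper tote's rim corners are (145,125), (243,123), (238,328) and (154,328).

Run:
```python
from h import *
s=pickle.load(open("wS1.pkl","rb"))
for z in(94,82):quad(s,[(265,165),(363,163),(358,368),(274,368)],z)
```

```text
c [635.5  -3.3] edges [ 61.1 151.4  63.  150.2] yaw -42.2
c [639.2  -6.9] edges [ 64.  158.6  66.  157.4] yaw -42.2
```

>>> apply_moves(commands=[{"delta_pos": [-20,30,-5],"turn": [0,0,-1],"claw": 84},{"delta_pos": [-25,35,-5],"turn": [0,0,-1],"claw": 84},{"delta_pos": [-25,35,-5],"turn": [0,0,-1],"claw": 84},{"delta_pos": [-25,35,-5],"turn": [0,0,-1],"claw": 84},{"delta_pos": [-25,35,-5],"turn": [0,0,-1],"claw": 84},{"delta_pos": [-25,35,-5],"turn": [0,0,-1],"claw": 84},{"delta_pos": [-25,35,-10],"turn": [0,0,-1],"claw": 84},{"delta_pos": [-25,35,-20],"turn": [0,0,-1],"claw": 85},{"delta_pos": [-22,21,-20],"turn": [0,0,-0.6],"claw": 85},{"delta_pos": [0,0,0],"turn": [0,0,0],"claw": 85}])

```text
time_s: 23.5
ee_pos: [401.0, 312.7, 292.3]
eef_rot: [-0.001, 0.429, 0.903, -0.002]
contact_force: [0.0, -1.1, 0.1]
grip_width: 85.2
gripper_force: 0.0
```

>>> apply_moves(commands=[{"delta_pos": [0,0,0],"turn": [0,0,0],"claw": 85},{"delta_pos": [0,0,0],"turn": [0,0,0],"claw": 85},{"delta_pos": [0,0,0],"turn": [0,0,0],"claw": 85},{"delta_pos": [0,0,0],"turn": [0,0,0],"claw": 85},{"delta_pos": [0,0,0],"turn": [0,0,0],"claw": 85},{"delta_pos": [0,0,0],"turn": [0,0,0],"claw": 85},{"delta_pos": [0,0,0],"turn": [0,0,0],"claw": 85},{"delta_pos": [0,0,0],"turn": [0,0,0],"claw": 85},{"delta_pos": [0,0,0],"turn": [0,0,0],"claw": 85},{"delta_pos": [0,0,0],"turn": [0,0,0],"claw": 85}])

```text
time_s: 24.5
ee_pos: [404.0, 311.2, 294.5]
eef_rot: [-0.0, 0.431, 0.903, -0.0]
contact_force: [0.1, 0.3, -0.4]
grip_width: 84.9
gripper_force: 0.0
```

>>> apply_moves(commands=[{"delta_pos": [0,0,-20],"turn": [0,0,0],"claw": 85},{"delta_pos": [0,0,-30],"turn": [0,0,0],"claw": 85},{"delta_pos": [0,0,-30],"turn": [0,0,0],"claw": 85},{"delta_pos": [0,0,-18],"turn": [0,0,0],"claw": 85},{"delta_pos": [0,0,0],"turn": [0,0,0],"claw": 75},{"delta_pos": [0,0,0],"turn": [0,0,0],"claw": 65},{"delta_pos": [0,0,0],"turn": [0,0,0],"claw": 55},{"delta_pos": [0,0,0],"turn": [0,0,0],"claw": 55},{"delta_pos": [0,0,0],"turn": [0,0,0],"claw": 55},{"delta_pos": [0,0,0],"turn": [0,0,0],"claw": 55}], squeeze=30)

```text
time_s: 25.5
ee_pos: [404.3, 311.4, 197.4]
eef_rot: [0.0, 0.431, 0.903, 0.001]
contact_force: [-0.4, -0.2, 6.8]
grip_width: 61.4
gripper_force: 34.5
```

Run:
```python
from h import *
yaw();s=snap("wrist","wB2")
g=s["image"].astype(int); 
for x in(270,370,321):
    col=g[90:200,x]; print(x,[tuple(col[i]) for i in range(30,70,4)])
```

```text
t 25.5 pos [404.3 311.4 197.4] yawY 38.98 tilt [0.0013 0.001 ] q [ 0.66  0.37 -0.4   0.8   0.    1.55] grip 61.4 34.5 F [-0.4 -0.2  6.8]
270 [(np.int64(219), np.int64(219), np.int64(201)), (np.int64(219), np.int64(219), np.int64(202)), (np.int64(220), np.int64(219), np.int64(201)), (np.int64(219), np.int64(223), np.int64(205)), (np.int64(143), np.int64(137), np.int64(126)), (np.int64(122), np.int64(118), np.int64(113)), (np.int64(104), np.int64(101), np.int64(94)), (np.int64(134), np.int64(131), np.int64(124)), (np.int64(133), np.int64(128), np.int64(121)), (np.int64(131), np.int64(126), np.int64(116))]
370 [(np.int64(219), np.int64(217), np.int64(200)), (np.int64(220), np.int64(221), np.int64(203)), (np.int64(219), np.int64(219), np.int64(201)), (np.int64(218), np.int64(217), np.int64(200)), (np.int64(140), np.int64(135), np.int64(125)), (np.int64(122), np.int64(117), np.int64(112)), (np.int64(108), np.int64(104), np.int64(98)), (np.int64(136), np.int64(131), np.int64(124)), (np.int64(134), np.int64(128), np.int64(123)), (np.int64(132), np.int64(128), np.int64(120))]
321 [(np.int64(219), np.int64(215), np.int64(197)), (np.int64(220), np.int64(219), np.int64(202)), (np.int64(221), np.int64(223), np.int64(205)), (np.int64(216), np.int64(217), np.int64(198)), (np.int64(140), np.int64(135), np.int64(126)), (np.int64(121), np.int64(117), np.int64(111)), (np.int64(108), np.int64(103), np.int64(98)), (np.int64(133), np.int64(128), np.int64(122)), (np.int64(135), np.int64(129), np.int64(122)), (np.int64(135), np.int64(130), np.int64(123))]
```

>>> apply_moves(commands=[{"delta_pos": [0,0,15],"turn": [0,0,0],"claw": 50},{"delta_pos": [0,0,30],"turn": [0,0,0],"claw": 50},{"delta_pos": [0,0,40],"turn": [0,0,0],"claw": 50},{"delta_pos": [0,0,40],"turn": [0,0,0],"claw": 50},{"delta_pos": [10,-14,28],"turn": [0,0,0],"claw": 50},{"delta_pos": [22,-30,0],"turn": [0,0,1],"claw": 50},{"delta_pos": [25,-34,0],"turn": [0,0,1],"claw": 50},{"delta_pos": [25,-34,0],"turn": [0,0,1],"claw": 50},{"delta_pos": [25,-34,0],"turn": [0,0,1],"claw": 50},{"delta_pos": [25,-34,0],"turn": [0,0,1],"claw": 50}], squeeze=40)

```text
time_s: 26.55
ee_pos: [536.7, 129.6, 349.7]
eef_rot: [0.0, 0.39, 0.921, 0.0]
contact_force: [-0.0, 1.7, -1.6]
grip_width: 61.2
gripper_force: 46.1
```

>>> apply_moves(commands=[{"delta_pos": [25,-34,0],"turn": [0,0,1],"claw": 50},{"delta_pos": [25,-34,0],"turn": [0,0,1],"claw": 50},{"delta_pos": [25,-34,0],"turn": [0,0,1],"claw": 50},{"delta_pos": [18,-24,0],"turn": [0,0,0.7],"claw": 50},{"delta_pos": [6.5,-9.6,0],"turn": [0,0,0],"claw": 50},{"delta_pos": [0,0,0],"turn": [0,0,0],"claw": 50},{"delta_pos": [0,0,0],"turn": [0,0,0],"claw": 50},{"delta_pos": [0,0,0],"turn": [0,0,0],"claw": 50},{"delta_pos": [0,0,0],"turn": [0,0,0],"claw": 50},{"delta_pos": [0,0,0],"turn": [0,0,0],"claw": 50}])

```text
time_s: 27.55
ee_pos: [635.2, -3.6, 349.8]
eef_rot: [0.0, 0.36, 0.933, 0.0]
contact_force: [0.2, 0.1, -0.3]
grip_width: 61.5
gripper_force: 46.1
```

Run:
```python
from h import *
yaw();s=snap("wrist","wB3");b=pickle.load(open("wB2.pkl","rb"))
for im in(b,s):
    g=cv2.cvtColor(im["image"],cv2.COLOR_RGB2GRAY); print([int(v) for v in g[90:175,321]])
    row=g[170]; print([(i,int(row[i]),im["image"][170,i].tolist()) for i in list(range(214,226,2))+list(range(418,432,2))])
```

```text
t 27.55 pos [635.2  -3.6 349.8] yawY 47.74 tilt [ 0.0002 -0.    ] q [-0.01  0.45  0.16  1.28 -0.    0.73] grip 61.5 46.1 F [ 0.2  0.1 -0.3]
[109, 107, 110, 108, 111, 110, 110, 113, 109, 110, 127, 189, 216, 218, 218, 218, 216, 216, 217, 217, 217, 217, 219, 218, 219, 219, 217, 219, 217, 213, 214, 214, 216, 216, 217, 218, 219, 219, 220, 221, 220, 219, 215, 186, 175, 169, 135, 120, 122, 121, 118, 95, 84, 81, 104, 131, 132, 129, 129, 128, 129, 130, 130, 130, 129, 130, 131, 128, 130, 131, 117, 82, 77, 76, 75, 77, 76, 75, 77, 77, 77, 79, 77, 75, 76]
[(214, 72, [56, 82, 62]), (216, 129, [133, 128, 121]), (218, 129, [133, 128, 120]), (220, 131, [136, 130, 124]), (222, 129, [134, 128, 122]), (224, 129, [133, 128, 121]), (418, 128, [134, 127, 121]), (420, 129, [133, 128, 121]), (422, 129, [134, 127, 122]), (424, 125, [131, 124, 117]), (426, 131, [135, 130, 125]), (428, 112, [89, 127, 97]), (430, 109, [80, 127, 93])]
[116, 113, 118, 115, 115, 115, 116, 116, 118, 115, 131, 189, 219, 223, 221, 219, 218, 220, 218, 219, 219, 220, 220, 219, 221, 219, 221, 221, 219, 218, 217, 216, 217, 218, 219, 220, 220, 222, 222, 222, 223, 222, 217, 191, 180, 172, 139, 123, 122, 123, 118, 99, 92, 92, 107, 133, 136, 134, 133, 135, 133, 134, 132, 131, 132, 133, 132, 132, 134, 126, 109, 82, 78, 76, 80, 80, 80, 82, 77, 78, 77, 81, 82, 77, 78]
[(214, 112, [86, 128, 98]), (216, 132, [135, 132, 124]), (218, 130, [135, 130, 121]), (220, 130, [134, 129, 122]), (222, 129, [135, 128, 122]), (224, 129, [133, 128, 121]), (418, 137, [142, 136, 129]), (420, 132, [138, 131, 125]), (422, 130, [136, 129, 123]), (424, 135, [141, 133, 126]), (426, 131, [136, 130, 123]), (428, 116, [91, 132, 103]), (430, 115, [87, 133, 100])]
```

Run:
```python
from h import *
u=lambda y:np.array([np.cos(np.radians(y)),np.sin(np.radians(y))])
for n,z,tcp,yx in(("wB2",50,[404.3,311.4],129),("wB3",50+152.4,[635.2,-3.6],137.7)):
    s=pickle.load(open(n+".pkl","rb"));P=plane(s,[(321,144.5),(321,141),(321,136)],z)[:,:2]-tcp;print((P@u(yx)).round(1))
```

```text
[75.1 76.  77.4]
[75.  76.  77.4]
```

>>> apply_moves(commands=[{"delta_pos": [0.4,-0.4,-15],"turn": [0,0,0],"claw": 50},{"delta_pos": [0,0,-15],"turn": [0,0,0],"claw": 50},{"delta_pos": [0,0,-12],"turn": [0,0,0],"claw": 50},{"delta_pos": [0,0,-8],"turn": [0,0,0],"claw": 50},{"delta_pos": [0,0,-5],"turn": [0,0,0],"claw": 50},{"delta_pos": [0,0,-3],"turn": [0,0,0],"claw": 50},{"delta_pos": [0,0,-2.5],"turn": [0,0,0],"claw": 50},{"delta_pos": [0,0,-2],"turn": [0,0,0],"claw": 50},{"delta_pos": [0,0,-1],"turn": [0,0,0],"claw": 50},{"delta_pos": [0,0,0],"turn": [0,0,0],"claw": 50}])

```text
time_s: 28.6
ee_pos: [635.9, -4.9, 286.1]
eef_rot: [0.0, 0.361, 0.933, -0.0]
contact_force: [-0.6, 0.3, -0.8]
grip_width: 60.9
gripper_force: 46.1
```

>>> apply_moves(commands=[{"delta_pos": [0,0,-0.8],"turn": [0,0,0],"claw": 50},{"delta_pos": [0,0,-0.7],"turn": [0,0,0],"claw": 50},{"delta_pos": [0,0,-0.3],"turn": [0,0,0],"claw": 50},{"delta_pos": [0,0,0],"turn": [0,0,0],"claw": 63},{"delta_pos": [0,0,0],"turn": [0,0,0],"claw": 70},{"delta_pos": [0,0,0],"turn": [0,0,0],"claw": 78},{"delta_pos": [0,0,0],"turn": [0,0,0],"claw": 84},{"delta_pos": [0,0,10],"turn": [0,0,0],"claw": 84},{"delta_pos": [0,0,30],"turn": [0,0,0],"claw": 84},{"delta_pos": [0,0,40],"turn": [0,0,0],"claw": 84}])

```text
time_s: 29.6
ee_pos: [635.4, -4.8, 364.0]
eef_rot: [-0.002, 0.361, 0.933, -0.001]
contact_force: [0.0, 0.3, 0.2]
grip_width: 83.5
gripper_force: 0.0
```

>>> apply_moves(commands=[{"delta_pos": [0,0,40],"turn": [0,0,0],"claw": 84},{"delta_pos": [-10,15,20],"turn": [0,0,0],"claw": 84},{"delta_pos": [-5,5,10],"turn": [0,0,0],"claw": 84},{"delta_pos": [0,0,0],"turn": [0,0,0],"claw": 84},{"delta_pos": [0,0,0],"turn": [0,0,0],"claw": 84},{"delta_pos": [0,0,0],"turn": [0,0,0],"claw": 84},{"delta_pos": [0,0,0],"turn": [0,0,0],"claw": 84},{"delta_pos": [0,0,0],"turn": [0,0,0],"claw": 84},{"delta_pos": [0,0,0],"turn": [0,0,0],"claw": 84},{"delta_pos": [0,0,0],"turn": [0,0,0],"claw": 84}])

```text
time_s: 30.6
ee_pos: [621.0, 15.0, 433.9]
eef_rot: [-0.0, 0.361, 0.933, -0.0]
contact_force: [-1.0, 0.9, -0.6]
grip_width: 84.0
gripper_force: 0.0
```

Run:
```python
from h import *
yaw();s=snap("wrist","wS2");sc=snap("scene","sS2");t=snap("top","tS2")
for c in blobs(s,"grey",3000): print(c.mean(0),rect(s,c,138))
for c in blobs(t,"grey",300):
    r=rect(t,c,50)
    if 300<r[0]<720 and abs(r[1])<450: print(c.mean(0),r)
```

```text
t 30.6 pos [621.   15.  433.9] yawY 47.67 tilt [-0.0004 -0.0001] q [ 0.02  0.4   0.3   1.47 -0.    0.76] grip 84.0 0.0 F [-1.   0.9 -0.6]
[[297.72058824 416.65686275]] [726.1, -105.9, 88.6, 41.9, -79.4]
[[599.82019704 385.77093596]] [879.9, 79.1, 147.9, 96.1, -26.1]
[[315.7312187 248.6327212]] [630.6, 1.6, 170.3, 63.3, -42.3]
[[530.39393939 241.86363636]] [517.2, -412.2, 53.3, 35.8, -69.5]
[[136.842 347.5  ]] [333.8, 365.1, 477.7, 9.9, -0.1]
[[317.23633352 255.64163446]] [570.4, -17.6, 982.1, 746.3, -0.5]
```

>>> apply_moves(commands=[{"delta_pos": [-13,-20,0],"turn": [0,0,8.2],"claw": 84},{"delta_pos": [-13,-20,0],"turn": [0,0,8.2],"claw": 84},{"delta_pos": [-13,-20,0],"turn": [0,0,8.2],"claw": 84},{"delta_pos": [-13,-20,0],"turn": [0,0,8.2],"claw": 84},{"delta_pos": [-13,-20,0],"turn": [0,0,8.2],"claw": 84},{"delta_pos": [-13,-20,0],"turn": [0,0,8.2],"claw": 84},{"delta_pos": [-13,-20,0],"turn": [0,0,8.2],"claw": 84},{"delta_pos": [-13,-20,0],"turn": [0,0,8.2],"claw": 84},{"delta_pos": [-13,-20,0],"turn": [0,0,8.2],"claw": 84},{"delta_pos": [-13,-20,0],"turn": [0,0,8.2],"claw": 84}])

```text
time_s: 31.75
ee_pos: [490.3, -185.6, 434.3]
eef_rot: [0.0, -0.342, 0.94, -0.0]
contact_force: [-0.4, 0.4, 0.7]
grip_width: 84.0
gripper_force: 0.0
```

>>> apply_moves(commands=[{"delta_pos": [-19,-24,-22],"turn": [0,0,8.2],"claw": 84},{"delta_pos": [-19,-24,-22],"turn": [0,0,8.2],"claw": 84},{"delta_pos": [-19,-24,-22],"turn": [0,0,8.2],"claw": 84},{"delta_pos": [-19,-24,-22],"turn": [0,0,8.2],"claw": 84},{"delta_pos": [-20,-24,-21],"turn": [0,0,8],"claw": 84},{"delta_pos": [0,0,0],"turn": [0,0,0],"claw": 84},{"delta_pos": [0,0,0],"turn": [0,0,0],"claw": 84},{"delta_pos": [0,0,0],"turn": [0,0,0],"claw": 84},{"delta_pos": [0,0,0],"turn": [0,0,0],"claw": 84},{"delta_pos": [0,0,0],"turn": [0,0,0],"claw": 84}])

```text
time_s: 32.75
ee_pos: [395.6, -304.4, 325.7]
eef_rot: [0.0, -0.646, 0.763, -0.001]
contact_force: [1.0, 0.8, -0.2]
grip_width: 84.1
gripper_force: 0.0
```

Run:
```python
from h import *
yaw();s=snap("wrist","wC")
for c in blobs(s,"grey",3000): print(c.mean(0),rect(s,c,50))
p=pickle.load(open("wS2.pkl","rb"))
m=np.hstack([s["image"][40:440,120:520],p["image"][40:440,120:520]])
cv2.imwrite("pics/C.png",m[:,:,::-1])
```

```text
t 32.75 pos [ 395.6 -304.4  325.7] yawY 170.52 tilt [ 0.001  -0.0006] q [-0.66  0.23 -0.23  1.11  0.   -2.06] grip 84.1 0.0 F [ 1.   0.8 -0.2]
[[323.78726708 224.18944099]] [393.5, -308.5, 154.6, 64.0, 80.2]
[[95.76785714 94.63392857]] [511.7, -418.1, 52.2, 34.2, -17.4]
```

View pics/C.png

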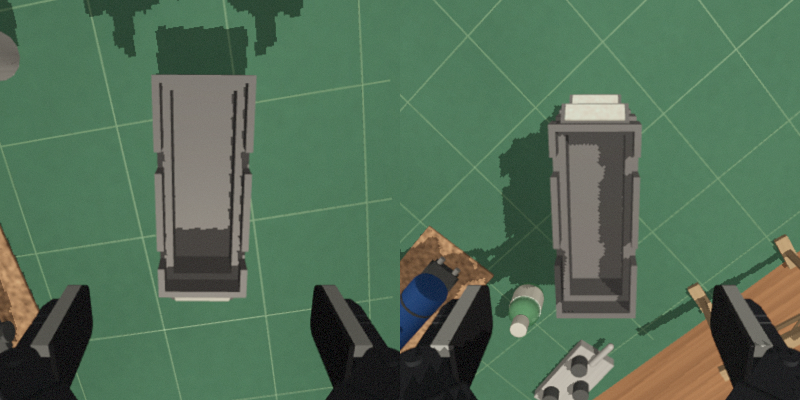

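Left panel, tote C: rim corners (152,75), (256,75), (245,297) and (160,297), card at the bottom. Right panel, the pile of three: top rim corners (548,124), (642,124), (635,318) and (556,318), with the base card and top card at the same end as expected.

Run:
```python
from h import *
s=pickle.load(open("wC.pkl","rb"));p=pickle.load(open("wS2.pkl","rb"))
quad(s,[(272,115),(376,115),(365,337),(280,337)]);quad(p,[(268,164),(362,164),(355,358),(276,358)],138)
```

```text
c [ 393.9 -310.6] edges [ 61.3 150.2  60.5 150.3] yaw 80.2
c [636.8  -4.6] edges [ 62.3 150.7  62.2 150.8] yaw -42.5
```

>>> apply_moves(commands=[{"delta_pos": [-1.7,-6.2,-20],"turn": [0,0,-0.3],"claw": 85},{"delta_pos": [0,0,-30],"turn": [0,0,0],"claw": 85},{"delta_pos": [0,0,-30],"turn": [0,0,0],"claw": 85},{"delta_pos": [0,0,-30],"turn": [0,0,0],"claw": 85},{"delta_pos": [0,0,-19],"turn": [0,0,0],"claw": 85},{"delta_pos": [0,0,0],"turn": [0,0,0],"claw": 85},{"delta_pos": [0,0,0],"turn": [0,0,0],"claw": 70},{"delta_pos": [0,0,0],"turn": [0,0,0],"claw": 55},{"delta_pos": [0,0,0],"turn": [0,0,0],"claw": 55},{"delta_pos": [0,0,0],"turn": [0,0,0],"claw": 55}], squeeze=30)

```text
time_s: 33.8
ee_pos: [393.7, -311.4, 197.5]
eef_rot: [0.0, -0.644, 0.765, -0.001]
contact_force: [0.2, 0.1, 8.4]
grip_width: 61.3
gripper_force: 34.2
```

Run:
```python
from h import *
yaw();s=snap("wrist","wC2")
g=cv2.cvtColor(s["image"],cv2.COLOR_RGB2GRAY); print([int(v) for v in g[115:165,321]])
```

```text
t 33.8 pos [ 393.7 -311.4  197.5] yawY 170.19 tilt [ 0.0021 -0.0015] q [-0.67  0.36 -0.42  0.79  0.   -2.07] grip 61.3 34.2 F [0.2 0.1 8.4]
[72, 72, 71, 71, 71, 71, 74, 71, 71, 74, 71, 70, 75, 73, 74, 72, 75, 70, 72, 73, 71, 75, 70, 71, 71, 66, 61, 63, 61, 63, 75, 85, 88, 84, 86, 88, 84, 89, 88, 84, 84, 85, 85, 85, 83, 84, 82, 81, 85, 85]
```

>>> apply_moves(commands=[{"delta_pos": [0,0,15],"turn": [0,0,0],"claw": 50},{"delta_pos": [0,0,35],"turn": [0,0,0],"claw": 50},{"delta_pos": [0,0,45],"turn": [0,0,0],"claw": 50},{"delta_pos": [0,0,45],"turn": [0,0,-7.5],"claw": 50},{"delta_pos": [0,0,45],"turn": [0,0,-7.5],"claw": 50},{"delta_pos": [14,18,0],"turn": [0,0,-7.5],"claw": 50},{"delta_pos": [14,18,0],"turn": [0,0,-7.5],"claw": 50},{"delta_pos": [14,18,0],"turn": [0,0,-7.5],"claw": 50},{"delta_pos": [14,18,0],"turn": [0,0,-7.5],"claw": 50},{"delta_pos": [14,18,0],"turn": [0,0,-7.5],"claw": 50}], squeeze=40)

```text
time_s: 34.85
ee_pos: [463.5, -220.3, 381.8]
eef_rot: [0.0, -0.236, 0.972, -0.0]
contact_force: [-0.4, -0.3, -1.6]
grip_width: 61.2
gripper_force: 46.3
```

>>> apply_moves(commands=[{"delta_pos": [19,24,0],"turn": [0,0,-7.8],"claw": 50},{"delta_pos": [19,24,0],"turn": [0,0,-7.8],"claw": 50},{"delta_pos": [19,24,0],"turn": [0,0,-7.8],"claw": 50},{"delta_pos": [19,24,0],"turn": [0,0,-7.8],"claw": 50},{"delta_pos": [19,24,0],"turn": [0,0,-7.8],"claw": 50},{"delta_pos": [19,24,0],"turn": [0,0,-7.8],"claw": 50},{"delta_pos": [19,24,0],"turn": [0,0,-7.8],"claw": 50},{"delta_pos": [19,24,0],"turn": [0,0,-7.8],"claw": 50},{"delta_pos": [19,24,0],"turn": [0,0,-7.7],"claw": 50},{"delta_pos": [0,0,0],"turn": [0,0,0],"claw": 50}])

```text
time_s: 35.85
ee_pos: [635.8, -2.4, 380.9]
eef_rot: [0.0, 0.363, 0.932, 0.0]
contact_force: [0.5, 0.6, -1.5]
grip_width: 61.2
gripper_force: 46.2
```

>>> apply_moves(commands=[{"delta_pos": [1,1,0],"turn": [0,0,0],"claw": 50},{"delta_pos": [0,0,0],"turn": [0,0,0],"claw": 50},{"delta_pos": [0,0,0],"turn": [0,0,0],"claw": 50},{"delta_pos": [0,0,0],"turn": [0,0,0],"claw": 50},{"delta_pos": [0,0,0],"turn": [0,0,0],"claw": 50},{"delta_pos": [0,0,0],"turn": [0,0,0],"claw": 50},{"delta_pos": [0,0,0],"turn": [0,0,0],"claw": 50},{"delta_pos": [0,0,0],"turn": [0,0,0],"claw": 50},{"delta_pos": [0,0,0],"turn": [0,0,0],"claw": 50},{"delta_pos": [0,0,0],"turn": [0,0,0],"claw": 50}])

```text
time_s: 36.85
ee_pos: [635.2, -4.0, 381.1]
eef_rot: [-0.0, 0.362, 0.932, -0.0]
contact_force: [-0.3, 0.5, -2.2]
grip_width: 61.3
gripper_force: 46.3
```

Run:
```python
from h import *
yaw();s=snap("wrist","wC3")
g=cv2.cvtColor(s["image"],cv2.COLOR_RGB2GRAY)
for x in(260,321,390): print([int(v) for v in g[90:165,x]])
for n in("wC2","wC3"):
    i=pickle.load(open(n+".pkl","rb"))["image"];print([i[170,k].tolist() for k in list(range(212,220,2))+list(range(424,432,2))])
```

```text
t 36.85 pos [635.2  -4.  381.1] yawY 47.58 tilt [-0.0001 -0.0001] q [-0.01  0.44  0.22  1.36 -0.    0.73] grip 61.3 46.3 F [-0.3  0.5 -2.2]
[115, 116, 117, 114, 114, 117, 117, 114, 118, 115, 117, 114, 116, 115, 119, 117, 117, 115, 119, 119, 118, 123, 137, 149, 140, 125, 116, 113, 111, 118, 118, 118, 117, 118, 116, 116, 119, 116, 118, 118, 115, 118, 118, 116, 119, 129, 148, 143, 113, 81, 76, 76, 76, 76, 76, 95, 132, 135, 134, 136, 133, 133, 136, 137, 133, 132, 137, 133, 134, 134, 133, 124, 82, 82, 79]
[118, 119, 119, 119, 120, 117, 120, 120, 118, 120, 118, 120, 119, 122, 118, 122, 146, 164, 217, 224, 222, 219, 220, 222, 223, 223, 222, 222, 218, 218, 220, 221, 224, 225, 223, 212, 182, 154, 126, 119, 100, 91, 125, 136, 137, 135, 138, 136, 136, 132, 104, 77, 77, 77, 79, 101, 135, 134, 134, 136, 136, 133, 138, 134, 137, 136, 134, 136, 136, 136, 135, 119, 82, 81, 82]
[118, 119, 117, 120, 119, 117, 119, 119, 118, 118, 118, 117, 117, 118, 116, 116, 118, 118, 120, 117, 118, 116, 118, 118, 119, 118, 117, 116, 121, 124, 140, 148, 143, 123, 115, 117, 120, 119, 121, 121, 117, 119, 119, 119, 118, 119, 119, 123, 134, 149, 120, 81, 77, 77, 78, 90, 136, 137, 138, 139, 137, 137, 138, 137, 137, 137, 137, 137, 134, 138, 136, 127, 86, 77, 84]
[[57, 89, 67], [53, 82, 63], [83, 80, 77], [90, 84, 81], [88, 87, 82], [86, 86, 80], [98, 147, 114], [98, 150, 116]]
[[85, 130, 99], [90, 135, 104], [138, 133, 126], [138, 132, 127], [140, 135, 128], [139, 133, 126], [91, 137, 104], [126, 164, 126]]
```

Run:
```python
from h import *
u=lambda y:np.array([np.cos(np.radians(y)),np.sin(np.radians(y))])
s=pickle.load(open("wC3.pkl","rb"))
for z,r in((50+183.6,144.8),(138,131.8),(138,139.5)): print(z,((plane(s,[(321,r)],z)[:,:2]-[635.2,-4.0])@u(137.6)).round(1))
```

```text
233.6 [74.9]
138 [73.6]
138 [69.7]
```

>>> apply_moves(commands=[{"delta_pos": [0.9,-0.7,-12],"turn": [0,0,0],"claw": 50},{"delta_pos": [0,0,-12],"turn": [0,0,0],"claw": 50},{"delta_pos": [0,0,-8],"turn": [0,0,0],"claw": 50},{"delta_pos": [0,0,-6],"turn": [0,0,0],"claw": 50},{"delta_pos": [0,0,-5],"turn": [0,0,0],"claw": 50},{"delta_pos": [0,0,-3],"turn": [0,0,0],"claw": 50},{"delta_pos": [0,0,-2.5],"turn": [0,0,0],"claw": 50},{"delta_pos": [0,0,-2],"turn": [0,0,0],"claw": 50},{"delta_pos": [0,0,-0.5],"turn": [0,0,0],"claw": 50},{"delta_pos": [0,0,0],"turn": [0,0,0],"claw": 50}])

```text
time_s: 37.9
ee_pos: [636.2, -4.8, 330.3]
eef_rot: [0.0, 0.362, 0.932, 0.0]
contact_force: [-0.0, 0.0, -1.3]
grip_width: 61.6
gripper_force: 46.3
```

>>> apply_moves(commands=[{"delta_pos": [0,0,-0.8],"turn": [0,0,0],"claw": 50},{"delta_pos": [0,0,-0.7],"turn": [0,0,0],"claw": 50},{"delta_pos": [0,0,0],"turn": [0,0,0],"claw": 50},{"delta_pos": [0,0,0],"turn": [0,0,0],"claw": 63},{"delta_pos": [0,0,0],"turn": [0,0,0],"claw": 70},{"delta_pos": [0,0,0],"turn": [0,0,0],"claw": 78},{"delta_pos": [0,0,0],"turn": [0,0,0],"claw": 84},{"delta_pos": [0,0,10],"turn": [0,0,0],"claw": 84},{"delta_pos": [0,0,40],"turn": [0,0,0],"claw": 84},{"delta_pos": [0,0,45],"turn": [0,0,0],"claw": 84}])

```text
time_s: 38.9
ee_pos: [635.7, -4.8, 424.2]
eef_rot: [-0.001, 0.362, 0.932, -0.001]
contact_force: [0.6, 1.2, 0.2]
grip_width: 84.0
gripper_force: 0.0
```

>>> apply_moves(commands=[{"delta_pos": [-5,8,45],"turn": [0,0,0],"claw": 84},{"delta_pos": [-10,12,10],"turn": [0,0,0],"claw": 84},{"delta_pos": [0,0,0],"turn": [0,0,0],"claw": 84},{"delta_pos": [0,0,0],"turn": [0,0,0],"claw": 84},{"delta_pos": [0,0,0],"turn": [0,0,0],"claw": 84},{"delta_pos": [0,0,0],"turn": [0,0,0],"claw": 84},{"delta_pos": [0,0,0],"turn": [0,0,0],"claw": 84},{"delta_pos": [0,0,0],"turn": [0,0,0],"claw": 84},{"delta_pos": [0,0,0],"turn": [0,0,0],"claw": 84},{"delta_pos": [0,0,0],"turn": [0,0,0],"claw": 84}])

```text
time_s: 39.9
ee_pos: [621.2, 15.2, 478.6]
eef_rot: [-0.0, 0.362, 0.932, -0.0]
contact_force: [-0.9, 0.2, 0.2]
grip_width: 84.1
gripper_force: 0.0
```

Run:
```python
from h import *
yaw();s=snap("wrist","wS3");sc=snap("scene","sS3");t=snap("top","tS3")
for c in blobs(s,"grey",3000): print(c.mean(0),rect(s,c,182))
for c in blobs(t,"grey",300):
    r=rect(t,c,45)
    if 300<r[0]<720 and abs(r[1])<450: print(c.mean(0),r)
```

```text
t 39.9 pos [621.2  15.2 478.6] yawY 47.58 tilt [-0.0002 -0.0001] q [ 0.02  0.4   0.42  1.58 -0.    0.76] grip 84.1 0.0 F [-0.9  0.2  0.2]
[[598.31944444 378.28472222]] [872.4, 77.2, 164.8, 107.1, -26.2]
[[311.56767956 277.35911602]] [655.6, -23.6, 246.5, 74.6, -47.0]
[[530.40909091 241.87878788]] [517.7, -414.6, 53.4, 35.9, -68.2]
[[115.56273764 348.99619772]] [332.8, 409.9, 505.3, 9.1, 3.1]
[[270.10271116 233.24869656]] [570.9, 160.1, 1003.3, 851.2, 0.8]
```

>>> apply_moves(commands=[{"delta_pos": [-10,-40,0],"turn": [0,0,-8],"claw": 84},{"delta_pos": [-10,-40,0],"turn": [0,0,-8],"claw": 84},{"delta_pos": [-10,-40,0],"turn": [0,0,-8],"claw": 84},{"delta_pos": [-10,-40,0],"turn": [0,0,-8],"claw": 84},{"delta_pos": [-10,-40,0],"turn": [0,0,-8],"claw": 84},{"delta_pos": [-10,-40,0],"turn": [0,0,-8],"claw": 84},{"delta_pos": [-10,-40,-10],"turn": [0,0,-8],"claw": 84},{"delta_pos": [-10,-40,-20],"turn": [0,0,-8],"claw": 84},{"delta_pos": [-10,-40,-30],"turn": [0,0,-8],"claw": 84},{"delta_pos": [-10,-40,-40],"turn": [0,0,-8],"claw": 75}])

```text
time_s: 41.05
ee_pos: [522.0, -380.8, 384.5]
eef_rot: [0.001, 0.878, 0.479, 0.001]
contact_force: [1.1, 0.3, -1.0]
grip_width: 75.6
gripper_force: 0.0
```

>>> apply_moves(commands=[{"delta_pos": [0,-20,0],"turn": [0,0,-8],"claw": 75},{"delta_pos": [0,0,0],"turn": [0,0,-2],"claw": 75},{"delta_pos": [0,0,0],"turn": [0,0,0],"claw": 75},{"delta_pos": [0,0,0],"turn": [0,0,0],"claw": 75},{"delta_pos": [0,0,0],"turn": [0,0,0],"claw": 75},{"delta_pos": [0,0,0],"turn": [0,0,0],"claw": 75},{"delta_pos": [0,0,0],"turn": [0,0,0],"claw": 75},{"delta_pos": [0,0,0],"turn": [0,0,0],"claw": 75},{"delta_pos": [0,0,0],"turn": [0,0,0],"claw": 75},{"delta_pos": [0,0,0],"turn": [0,0,0],"claw": 75}])

```text
time_s: 42.05
ee_pos: [522.6, -398.7, 384.5]
eef_rot: [-0.0, 0.915, 0.403, -0.0]
contact_force: [-0.4, 0.8, -0.2]
grip_width: 74.9
gripper_force: 0.0
```

Run:
```python
from h import *
yaw();s=snap("wrist","wK");p=pickle.load(open("wS3.pkl","rb"))
for c in blobs(s,"grey",300): print(c.mean(0),rect(s,c,45))
for c in blobs(s,"white",200): print("white",c.mean(0),rect(s,c,45))
m=np.hstack([s["image"][40:440,120:520],p["image"][40:440,120:520]])
cv2.imwrite("pics/K.png",m[:,:,::-1])
```

```text
t 42.05 pos [ 522.6 -398.7  384.5] yawY -42.41 tilt [-0.0001  0.0001] q [-0.65  0.48  0.3   1.39  0.    1.66] grip 74.9 0.0 F [-0.4  0.8 -0.2]
[[524.98214286 456.94642857]] [513.5, -726.6, 71.9, 70.7, 45.6]
[[142.39877301 448.82208589]] [218.9, -458.1, 72.6, 33.4, 65.2]
[[451.96276596 355.96808511]] [526.8, -574.0, 84.5, 25.8, 68.5]
[[189.95566502 354.97536946]] [348.3, -408.6, 84.7, 27.8, 24.1]
[[555.18038529 309.42381786]] [618.8, -610.9, 115.4, 110.3, -6.3]
[[340.9084507  236.20422535]] [526.5, -419.5, 45.4, 35.4, 47.5]
[[331.38211382  67.32520325]] [605.4, -320.6, 32.5, 17.8, 4.2]
white [[341.33333333 241.3963964 ]] [523.2, -423.1, 32.1, 32.0, -42.5]
```

View pics/K.png

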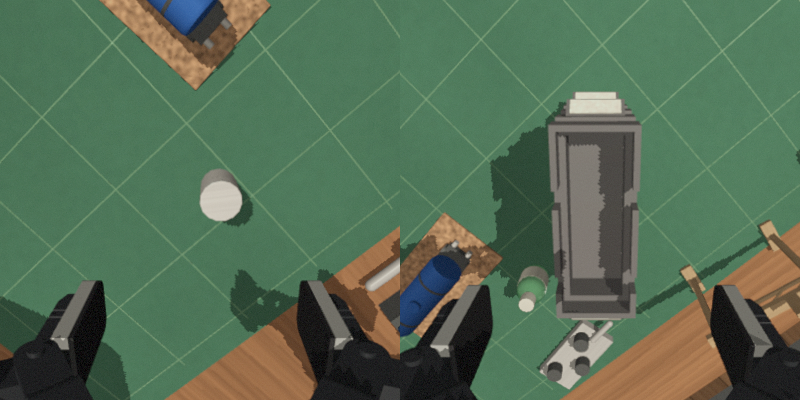

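Left panel: the canister top disc is at (221,201) in the crop. Right panel: the four-tote pile is square, top rim (549,124) to (641,124) and (558,319) to (634,319), with cards alternating.

Run:
```python
from h import *
s=pickle.load(open("wK.pkl","rb"));p=pickle.load(open("wS3.pkl","rb"));t=pickle.load(open("tS3.pkl","rb"));sc=pickle.load(open("sS3.pkl","rb"))
quad(p,[(269,164),(361,164),(354,358),(278,358)],182)
for n in("t","sc"):
    im=eval(n)
    for c in blobs(im,"white",30):
        m=c.reshape(-1,2).mean(0);X,e=tri(s,(341.3,241.4),im,m)
        if e<8 and 20<X[2]<70: print(n,m,X.round(1),e)
```

```text
c [637.3  -4.6] edges [ 61.1 151.1  60.  151.1] yaw -42.5
t [534.52380952 240.57142857] [ 521.9 -424.9   39.6] 1.4508688521742565
```

>>> apply_moves(commands=[{"delta_pos": [0.5,-24.5,-20],"turn": [0,0,0],"claw": 75},{"delta_pos": [0,0,-30],"turn": [0,0,0],"claw": 75},{"delta_pos": [0,0,-40],"turn": [0,0,0],"claw": 75},{"delta_pos": [0,0,-40],"turn": [0,0,0],"claw": 75},{"delta_pos": [0,0,-30],"turn": [0,0,0],"claw": 75},{"delta_pos": [0,0,-25],"turn": [0,0,0],"claw": 75},{"delta_pos": [0,0,-15],"turn": [0,0,0],"claw": 75},{"delta_pos": [0,0,0],"turn": [0,0,0],"claw": 60},{"delta_pos": [0,0,0],"turn": [0,0,0],"claw": 45},{"delta_pos": [0,0,0],"turn": [0,0,0],"claw": 25}], squeeze=40)

```text
time_s: 43.1
ee_pos: [523.5, -423.6, 185.8]
eef_rot: [0.001, 0.915, 0.403, 0.0]
contact_force: [-1.5, 0.5, 1.4]
grip_width: 33.7
gripper_force: 39.7
```

>>> apply_moves(commands=[{"delta_pos": [0,0,0],"turn": [0,0,0],"claw": 25},{"delta_pos": [0,0,0],"turn": [0,0,0],"claw": 25},{"delta_pos": [0,0,0],"turn": [0,0,0],"claw": 25},{"delta_pos": [0,0,0],"turn": [0,0,0],"claw": 25},{"delta_pos": [0,0,0],"turn": [0,0,0],"claw": 25},{"delta_pos": [0,0,0],"turn": [0,0,0],"claw": 25},{"delta_pos": [0,0,0],"turn": [0,0,0],"claw": 25},{"delta_pos": [0,0,0],"turn": [0,0,0],"claw": 25},{"delta_pos": [0,0,0],"turn": [0,0,0],"claw": 25},{"delta_pos": [0,0,0],"turn": [0,0,0],"claw": 25}])

```text
time_s: 44.1
ee_pos: [523.5, -423.6, 185.8]
eef_rot: [0.001, 0.915, 0.403, 0.001]
contact_force: [-0.4, 0.5, 5.9]
grip_width: 33.7
gripper_force: 40.4
```

>>> apply_moves(commands=[{"delta_pos": [0,0,15],"turn": [0,0,0],"claw": 25},{"delta_pos": [0,0,40],"turn": [0,0,0],"claw": 25},{"delta_pos": [0,0,45],"turn": [0,0,0],"claw": 25},{"delta_pos": [0,0,45],"turn": [0,0,0],"claw": 25},{"delta_pos": [0,0,45],"turn": [0,0,0],"claw": 25},{"delta_pos": [0,0,40],"turn": [0,0,0],"claw": 25},{"delta_pos": [9,35,0],"turn": [0,0,0],"claw": 25},{"delta_pos": [9,35,0],"turn": [0,0,0],"claw": 25},{"delta_pos": [9,35,0],"turn": [0,0,0],"claw": 25},{"delta_pos": [9,35,0],"turn": [0,0,0],"claw": 25}], squeeze=50)

```text
time_s: 45.1
ee_pos: [559.1, -282.0, 414.7]
eef_rot: [0.0, 0.915, 0.403, 0.0]
contact_force: [0.5, -1.0, -1.0]
grip_width: 33.7
gripper_force: 50.0
```

>>> apply_moves(commands=[{"delta_pos": [10,35,0],"turn": [0,0,0],"claw": 25},{"delta_pos": [10,35,0],"turn": [0,0,0],"claw": 25},{"delta_pos": [10,35,0],"turn": [0,0,0],"claw": 25},{"delta_pos": [10,35,0],"turn": [0,0,0],"claw": 25},{"delta_pos": [10,35,0],"turn": [0,0,0],"claw": 25},{"delta_pos": [10,35,0],"turn": [0,0,0],"claw": 25},{"delta_pos": [10,35,0],"turn": [0,0,0],"claw": 25},{"delta_pos": [7,34,0],"turn": [0,0,0],"claw": 25},{"delta_pos": [0,0,0],"turn": [0,0,0],"claw": 25},{"delta_pos": [0,0,0],"turn": [0,0,0],"claw": 25}])

```text
time_s: 46.1
ee_pos: [636.1, -3.5, 414.4]
eef_rot: [0.0, 0.915, 0.404, -0.0]
contact_force: [-0.3, -0.6, 0.1]
grip_width: 33.4
gripper_force: 50.0
```

Run:
```python
from h import *
for _ in range(4): ctrl.snapshot("top")
yaw();s=snap("wrist","wL");a=pickle.load(open("wK.pkl","rb"))
for c in blobs(s,"white",300): print("white",c.mean(0),rect(s,c,274))
```

```text
t 46.3 pos [635.9  -5.4 414.6] yawY -42.5 tilt [ 0.     -0.0001] q [-0.01  0.43  0.3   1.44 -0.    2.3 ] grip 33.5 50.0 F [-0.1 -0.6 -0.8]
white [[328.70512821 365.6965812 ]] [642.2, -3.6, 33.9, 22.0, -72.8]
white [[576.96875 247.46875]] [723.9, -23.9, 15.5, 8.0, -79.6]
```

>>> apply_moves(commands=[{"delta_pos": [1.3,1.4,-10],"turn": [0,0,0],"claw": 25},{"delta_pos": [0,0,-20],"turn": [0,0,0],"claw": 25},{"delta_pos": [0,0,-20],"turn": [0,0,0],"claw": 25},{"delta_pos": [0,0,-15],"turn": [0,0,0],"claw": 25},{"delta_pos": [0,0,-10],"turn": [0,0,0],"claw": 25},{"delta_pos": [0,0,-7],"turn": [0,0,0],"claw": 25},{"delta_pos": [0,0,-5],"turn": [0,0,0],"claw": 25},{"delta_pos": [0,0,-3],"turn": [0,0,0],"claw": 25},{"delta_pos": [0,0,-2],"turn": [0,0,0],"claw": 25},{"delta_pos": [0,0,0],"turn": [0,0,0],"claw": 25}])

```text
time_s: 47.35
ee_pos: [637.5, -2.9, 322.6]
eef_rot: [0.0, 0.915, 0.403, 0.0]
contact_force: [-0.6, 0.1, -0.7]
grip_width: 33.4
gripper_force: 50.0
```

>>> apply_moves(commands=[{"delta_pos": [0,0,-0.8],"turn": [0,0,0],"claw": 25},{"delta_pos": [0,0,-0.8],"turn": [0,0,0],"claw": 25},{"delta_pos": [0,0,0],"turn": [0,0,0],"claw": 25},{"delta_pos": [0,0,0],"turn": [0,0,0],"claw": 36},{"delta_pos": [0,0,0],"turn": [0,0,0],"claw": 45},{"delta_pos": [0,0,0],"turn": [0,0,0],"claw": 52},{"delta_pos": [0,0,0],"turn": [0,0,0],"claw": 55},{"delta_pos": [0,0,10],"turn": [0,0,0],"claw": 55},{"delta_pos": [0,0,35],"turn": [0,0,0],"claw": 55},{"delta_pos": [0,0,45],"turn": [0,0,0],"claw": 55}])

```text
time_s: 48.35
ee_pos: [636.9, -2.9, 410.8]
eef_rot: [-0.001, 0.915, 0.403, -0.002]
contact_force: [1.0, 0.6, -0.4]
grip_width: 54.8
gripper_force: 0.0
```

>>> apply_moves(commands=[{"delta_pos": [0,0,45],"turn": [0,0,0],"claw": 55},{"delta_pos": [-20,-20,20],"turn": [0,0,0],"claw": 55},{"delta_pos": [-20,-20,0],"turn": [0,0,0],"claw": 55},{"delta_pos": [0,0,0],"turn": [0,0,0],"claw": 55},{"delta_pos": [0,0,0],"turn": [0,0,0],"claw": 55},{"delta_pos": [0,0,0],"turn": [0,0,0],"claw": 55},{"delta_pos": [0,0,0],"turn": [0,0,0],"claw": 55},{"delta_pos": [0,0,0],"turn": [0,0,0],"claw": 55},{"delta_pos": [0,0,0],"turn": [0,0,0],"claw": 55},{"delta_pos": [0,0,0],"turn": [0,0,0],"claw": 55}])

```text
time_s: 49.35
ee_pos: [597.6, -42.7, 475.6]
eef_rot: [-0.0, 0.915, 0.404, -0.0]
contact_force: [-0.5, -0.7, -0.6]
grip_width: 55.1
gripper_force: 0.0
```

Run:
```python
from h import *
yaw();s=snap("wrist","wF")
for c in blobs(s,"white",100): print("white",c.mean(0),rect(s,c,180))
for c in blobs(s,"grey",3000): print("grey",c.mean(0),rect(s,c,182))
for c in blobs(s,"blue",300): print("blue",rect(s,c,45))
sc=snap("scene","sF")
for n in("white","orange","blue"):
  for c in blobs(sc,n,30):
    m=c.reshape(-1,2).mean(0)
    if 200<m[0]<450 and 180<m[1]<350: print("scene",n,m.round(),cv2.boundingRect(c))
print(proj(sc,[[637,-4,180],[637,-4,135],[637,-4,182]]).round())
print(proj(s,[[637,-4,180],[637,-4,135]]).round())
p=pickle.load(open("wS3.pkl","rb"))
# any orange left on the bench?
t=snap("top","tF")
for c in blobs(t,"orange",30):
    r=rect(t,c,18)
    if 250<r[0]<750 and abs(r[1])<450: print("orange",r)
```

```text
t 49.35 pos [597.6 -42.7 475.6] yawY -42.4 tilt [-0.0005  0.0001] q [-0.07  0.36  0.34  1.55  0.    2.24] grip 55.1 0.0 F [-0.5 -0.7 -0.6]
white [[463.30232558 227.86046512]] [675.8, -104.7, 10.8, 10.2, -42.3]
white [[520.92857143 158.03571429]] [733.6, -92.1, 12.0, 9.1, 14.6]
white [[325.97260274 154.66438356]] [638.3, -2.9, 33.0, 32.9, -42.4]
white [[561.94498382 169.1197411 ]] [746.9, -115.7, 60.2, 29.7, -79.5]
grey [[ 28.92857143 430.26890756]] [290.7, -7.7, 122.8, 61.6, 30.9]
grey [[549.64853556 164.29707113]] [744.5, -107.1, 78.0, 33.1, -79.6]
grey [[342.78807947 163.24900662]] [637.6, -17.4, 168.4, 79.2, -42.4]
blue [608.0, -310.1, 39.8, 23.1, 15.8]
blue [603.1, -267.5, 64.9, 38.6, -84.2]
blue [598.2, -216.0, 43.2, 38.6, -84.3]
scene white [352. 252.] (342, 249, 20, 7)
scene white [353. 224.] (345, 219, 17, 11)
scene blue [234. 327.] (225, 317, 19, 21)
scene blue [251. 315.] (236, 302, 30, 28)
scene blue [268. 305.] (260, 296, 15, 19)
[[351. 224.]
 [350. 240.]
 [351. 223.]]
[[326. 158.]
 [325. 151.]]
orange [586.8, 412.7, 1032.6, 626.2, -0.2]
```

```bash
python3 -c "
from station import ctrl
print(ctrl.sign_off())"
```

```text
the job is handed in; nothing more can be done
None
```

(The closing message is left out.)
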